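# Build the sieve column on the shaker

### The arm

A 6-joint arm with a two-finger parallel gripper is mounted at the origin on a cart in front of the work surface, level with it; the furniture and walls round the work are solid. World frame = base frame: x ahead of the robot, y to its left, z up, the work surface at z = 0. Lengths are in m, angles in degrees, forces in N, time in s.
With the tool pointing down it reaches from about 0.3 to 0.75 m from the base axis. Payload 8.5 kg.
Tool frame: the origin (TCP) lies on the centre line of the jaws, within the pads' length; the fingertips stand env.tcp_to_tips ahead of it and the grasp point (between the pads) lies 8 mm behind it (env.tcp_to_tips is the distance from the TCP to the fingertips, in m); z points along the fingers, y is the direction in which the jaws open and shut (so a half turn about z gives the same grasp; the last joint's range is limited). The gripper opens to 85 mm and grips with 20 to 120 N. Pads are 22 mm wide; open, the fingers measure 114 mm over their backs; the gripper's body (76 mm by 85 mm) begins 54 mm behind the grasp point. The pads swing forward as they close: fully open they stand 13 mm farther back than shut.
Start: joints at [58.94, 21.807, 74.336, -0, 83.858, -12.336], TCP at [0.177, 0.521, 0.242] pointing down, gripper open.
Joint ranges: [-178.18, 178.18], [-50.72, 133.34], [12.68, 142.11], [-81.47, 261.47], [9.98, 163.14], [-165.26, 165.26]. Speed limits (degrees/s): [136.94, 136.94, 180, 180, 180, 180].

### API

Orientations are given as a 3x3 rotation matrix whose columns are the frame's x, y, z axes.
In Python, from rig import env gives the robot as it stands. The module is installed in compiled form; this text tells all that it offers.
- The arm moves only by the tool carry_out, never from a script. Its argument "rows" is a list of rows, each an object of numbers: "tx", "ty", "tz": the shift along the tool's x, y, z in cm; "yaw": the turn about the tool's z in rad. In form: [{"tx": .., "ty": .., "tz": .., "yaw": ..}, ...]. A call has 1 to 12 rows; each row shifts and turns the pose as measured when the row begins, along the tool's axes as they then stand; what a row does not reach is not made up. A row lasts 1/10 s, in which the tool goes at most 50 mm and 8.59 degrees, less where a joint would pass 70% of its speed; a pose out of reach is approached as far as the arm can. A call is refused whole if a number of a shift passes 5 or a number of a turn 0.15, either way. A call with a gripper value outside its range is refused whole. "jaw" is the closure, from -1 (fully open) to 1 (shut), set as the call begins (left out, the last holds). The fingers move at their own pace and stop on an object; "squeeze" is the grip in N (left out, the last holds). Time passes only in rows, so rows that do not move let the fingers close. It gives the time, the measured TCP pose, the force and the opening at its end, in the units of the state.
- env.observe(): the state, without advancing time (a new reading comes with each control period).
- env.get_image(name): name is "side" or "top" or "wrist"; returns the picture (384x512x3 uint8, red, green, blue); there is no depth.
- env.camera_params(name): a dict with "vertical_fov" (degrees; the focal length in pixels is half the picture's height over the tangent of half this angle, whatever the lens; pixels are square), "cx", "cy" (the principal point, pixels), "view" (4x4, takes a point from world to camera coordinates). Camera axes: x right, y up, looking along -z (the intrinsics and any distortion apply to the point x, -y, -z); pixel columns grow to the right and rows downward; lengths in m; the calibration is good to about 2 mm. A picture is of the moment at which its call begins: read the wrist's pose just before it. camera_params takes no time and is no camera call; for the wrist camera it gives the pose at the moment of the call.
- env.close_job(): hands the job in, once; it reports no verdict.
The state is a dict: "time_s": time; "q": joint angles; "qvel": joint speeds; "joint_efforts": joint torques, N m; "position": TCP position; "tool_rot": TCP orientation; "ft_force": force on the tool from outside, world axes, zero at the start; "wrist_torque": the same for the moment, N m; "grip_width": finger opening in m.
Only numpy, scipy, OpenCV 4.12 (cv2) and the standard library are available. Lean on these libraries where they do the work, as an engineer would, in place of code of your own. Each camera call takes 0.05 s, during which the arm holds its last target. There are 200 camera calls.

### The job

Build the sieve column on the small shaker for a grain-size run: the closed receiver pan goes into the shaker's seat, then the fine, the medium and the coarse sieve on top of one another, so that the mesh gets coarser going up, and the lid last on the coarse sieve. Every part must sit upright and nested fully home on the one below. Leave the glass dish, the stopper and the dropper bottle where they stand.

Things in the scene. Friction and masses are not known exactly. Their poses are not given: they have to be found in the camera images.
- shaker: White bench sieve shaker, fixed: round body 104 mm across, platform at 55 mm height and on it a seat ring (outer diameter 66 mm, flared bore 49 to 53.6 mm, top 64 mm above the desk). Control nose with knob towards its own -x, 82 mm from the centre. Origin at the centre of its underside, axis vertical.
- shaker_seat (a point): Point on the shaker's axis, 56 mm above the desk: where the pan's origin lies when its skirt is home in the seat ring.
- pan: Receiver pan: steel frame with a closed smooth bright floor. 58 mm across, 32 mm tall, 120 g; origin at the centre of the underside, z up. Lowest 8 mm: skirt 46 mm wide (41 at the foot). Straight wall from 8 to 32 mm up: grip it across. The flared mouth (53.6 mm at the rim, bore 49) takes the next part's skirt; nested, that part's origin is 24 mm above this one's.
- sieve_fine: Fine sieve. Stainless frame just like the pan's: 58 mm across, 32 mm tall, origin at the centre of the underside, z up, same 8 mm skirt and flared mouth, gripped the same way; nested home when its origin is 24 mm straight above that of the part below. 110 g. Bottom, 10 mm above the underside: fine, dark, nearly opaque gauze (wires under 2 mm apart).
- sieve_medium: Medium sieve. Stainless frame just like the pan's: 58 mm across, 32 mm tall, origin at the centre of the underside, z up, same 8 mm skirt and flared mouth, gripped the same way; nested home when its origin is 24 mm straight above that of the part below. 110 g. Bottom, 10 mm above the underside: open wire mesh, wires 4.7 mm apart, some ten across.
- sieve_coarse: Coarse sieve. Stainless frame just like the pan's: 58 mm across, 32 mm tall, origin at the centre of the underside, z up, same 8 mm skirt and flared mouth, gripped the same way; nested home when its origin is 24 mm straight above that of the part below. 110 g. Bottom, 10 mm above the underside: thick bars 10.5 mm apart, four each way.
- lid: Steel lid: 58 mm disc with a black knob; origin at the centre of its underside, z up. Same skirt below as the frames (lowest 8 mm); disc at z = 8 to 13 mm; knob to grip 20 mm in diameter, z = 19 to 29 mm, on a 12 mm stem, top at 31 mm. Home when its origin is 24 mm straight above that of the part below. 80 g.
- petri_dish: Bystander: shallow glass dish, 64 mm across, 17 mm high, loose to the left of the shaker; origin at the centre of its underside.
- rubber_stopper: Bystander: black rubber stopper, 26 mm across, 27 mm high, loose among the parts; origin at the centre of its underside.
- dropper_vial: Bystander: brown dropper bottle with red teat, 30 mm across, 97 mm high, loose in front of the test-tube rack; origin at the centre of its underside.
Mind the look-alikes: they are no part of the job. What is shaped like the sieve_fine but turquoise is not meant.

How it is judged:
By the outcome, as a careful person would: the job done as asked, in the order asked, and still so for the second after the job is handed in, with the robot touching nothing.
It also fails if it takes over 122 s, if anything falls off the work surface, if the arm or the gripper's body presses on something with over 40 N, if the wrist force passes 120 N, or if a joint passes its speed limit or range.

## Working session

There is one attempt and no reset: what is moved stays moved. The work goes in short steps, Python scripts to look and compute and a tool call to move; the robot and the scene stay as the last step left them, time stands still between calls to the robot, and variables do not carry over. Pictures are saved under pics/ and viewed, about 12 in all and at most 16, crops included, and the job is handed in when it is done.

Besides the shell and the picture viewer there is one more tool, called after ">>>" by a JSON object that holds its "method" and its "body". carry_out: Moves the arm, as the interface text tells. Its arguments: {"type":"object","properties":{"rows":{"type":"array","items":{"type":"object","properties":{"tx":{"type":"number"},"ty":{"type":"number"},"tz":{"type":"number"},"yaw":{"type":"number"}}}},"jaw":{"type":"number"},"squeeze":{"type":"number"}},"required":["rows"]}

```bash
mkdir -p pics; ls; python3 - <<'E'
from rig import env
import cv2,numpy as np
s=env.observe();print(s['time_s'],s['position'],s['tool_rot'],s['grip_width'],env.tcp_to_tips)
for n in('top','side','wrist'):
    p=env.camera_params(n);print(n,p)
    cv2.imwrite(f'pics/{n}0.png',env.get_image(n)[:,:,::-1])
E
```

```text
pics
0.0 [0.17641277 0.52065124 0.24170759] [[-9.47076365e-01  3.21007485e-01 -7.43859525e-04]
 [ 3.21008206e-01  9.47075577e-01 -1.25825838e-03]
 [ 3.00580832e-04 -1.43045178e-03 -9.99998932e-01]] 0.08548359533547048 0.011
top {'vertical_fov': 52.76206294537048, 'cx': 256.8110680683664, 'cy': 183.40087792370068, 'view': array([[ 0.01739163, -0.99983823, -0.00458686,  0.19534765],
       [ 0.98505526,  0.0163479 ,  0.17146101, -0.49293729],
       [-0.17135829, -0.0075003 ,  0.98518023, -1.24026005],
       [ 0.        ,  0.        ,  0.        ,  1.        ]])}
side {'vertical_fov': 48.67512781459594, 'cx': 255.71393044828943, 'cy': 192.1606185129374, 'view': array([[ 0.96948442, -0.24486904,  0.01179484, -0.41944761],
       [ 0.124248  ,  0.53225867,  0.83741456, -0.22567364],
       [-0.21133481, -0.81039488,  0.54644097, -0.89677255],
       [ 0.        ,  0.        ,  0.        ,  1.        ]])}
wrist {'vertical_fov': 69.59167730439317, 'cx': 248.18703727045317, 'cy': 193.49227607783112, 'view': array([[ 0.32086767,  0.94712097, -0.00240832, -0.54974747],
       [-0.90345436,  0.30530902, -0.30092628,  0.039523  ],
       [-0.28427831,  0.09873333,  0.95364436, -0.38081472],
       [ 0.        ,  0.        ,  0.        ,  1.        ]])}
```

View pics/top0.png

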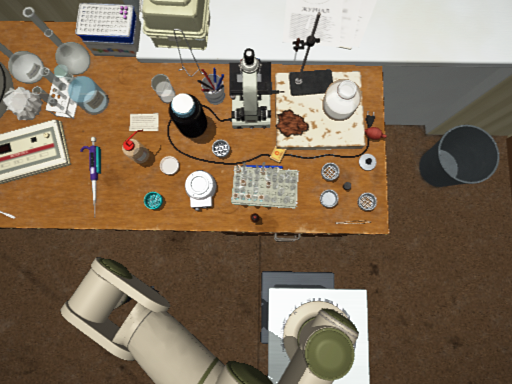

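View pics/side0.png

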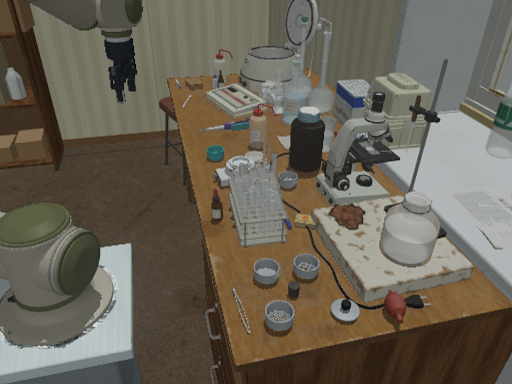

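View pics/wrist0.png

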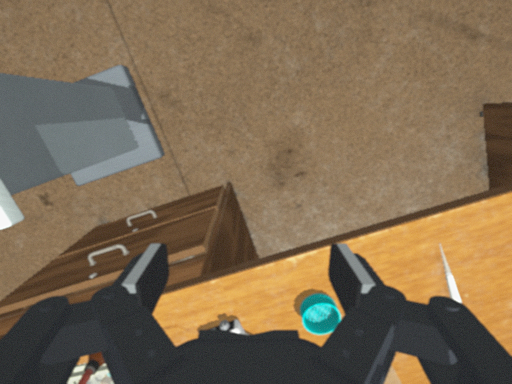

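The top view shows frames at about (221,148), (331,172), (329,199) and (367,201). The lid is at (367,161), the shaker at (200,187), the turquoise decoy at (153,201) and the dish at (169,166). I'll enlarge the frames and get rough positions.

```bash
cat > h.py <<'E'
from rig import env
import cv2,numpy as np
def ray(p,uv):
    f=192/np.tan(np.radians(p['vertical_fov']/2)); V=p['view']; R,t=V[:3,:3],V[:3,3]
    d=np.array([(uv[0]-p['cx'])/f,-(uv[1]-p['cy'])/f,-1.])
    return -R.T@t, R.T@d
def onplane(p,uv,z):
    o,d=ray(p,uv); return o+d*(z-o[2])/d[2]
def proj(p,X):
    f=192/np.tan(np.radians(p['vertical_fov']/2)); c=p['view'][:3,:3]@np.asarray(X)+p['view'][:3,3]
    return np.array([p['cx']+f*c[0]/-c[2],p['cy']-f*c[1]/-c[2]])
def two(pa,a,pb,b):
    o1,d1=ray(pa,a);o2,d2=ray(pb,b)
    k=np.linalg.lstsq(np.c_[d1,-d2],o2-o1,rcond=None)[0]
    A=o1+d1*k[0];B=o2+d2*k[1];return (A+B)/2,np.linalg.norm(A-B)
def tool(s,X,yaw=None):
    "shift in tool axes (cm) from TCP to X"
    return np.round(s['tool_rot'].T@(np.asarray(X)-s['position'])*100,2)
E
python3 - <<'E'
from h import *
t=cv2.imread('pics/top0.png');s=cv2.imread('pics/side0.png')
def c(im,u,v,r): return cv2.resize(im[v-r:v+r,u-r:u+r],(260,260),interpolation=cv2.INTER_CUBIC)
r1=[c(t,221,148,14),c(t,331,172,14),c(t,329,199,14)]
r2=[c(s,288,180,16),c(s,306,266,18),c(s,266,271,18)]
cv2.imwrite('pics/crop.png',np.vstack([np.hstack(r1),np.hstack(r2)]))
p=env.camera_params('top');q=env.camera_params('side')
for n,uv,z,sv in[('A',(221,148),.032,(288,176)),('B',(331,172),.032,(306,261)),('C',(329,199),.032,(266,266)),('D',(367.5,201),.032,(279,310)),('lid',(367.5,161),.02,(346,307)),('shaker',(200.5,184),.06,(240,165)),('decoy',(153,201),.032,(216,150)),('vial',(255,217),.09,(216,200))]:
    print(n,onplane(p,uv,z).round(3),two(p,uv,q,sv)[0].round(3))
E
```

```text
A [0.612 0.328 0.032] [0.614 0.328 0.028]
B [ 0.534 -0.045  0.032] [ 0.536 -0.045  0.033]
C [ 0.443 -0.037  0.032] [ 0.445 -0.037  0.031]
D [ 0.438 -0.164  0.032] [ 0.438 -0.164  0.031]
lid [ 0.577 -0.172  0.02 ] [ 0.579 -0.174  0.012]
shaker [0.482 0.388 0.06 ] [0.482 0.39  0.049]
decoy [0.426 0.548 0.032] [0.431 0.549 0.024]
vial [0.374 0.207 0.09 ] [0.377 0.208 0.057]
```

View pics/crop.png

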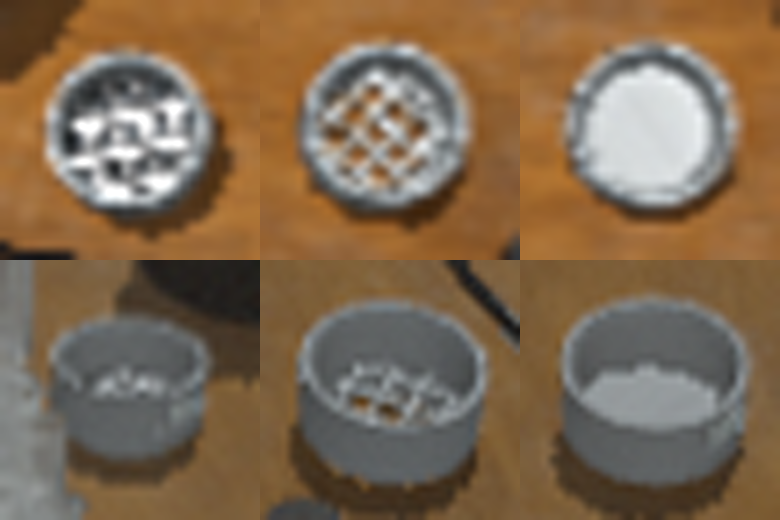

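C at (0.443,-0.037) is the pan, with a smooth bright floor. B at (0.535,-0.045) has a few thick bars, so it is probably the coarse sieve. A and D still need a close look. I'll move toward the pan at constant height.

>>> {"method": "carry_out", "body": {"rows": [{"tx": -3.4, "ty": -3.4}, {"tx": -3.4, "ty": -3.4}, {"tx": -3.4, "ty": -3.4}, {"tx": -3.4, "ty": -3.4}, {"tx": -3.4, "ty": -3.4}, {"tx": -3.4, "ty": -3.4}, {"tx": -3.4, "ty": -3.4}, {"tx": -3.4, "ty": -3.4}, {"tx": -3.4, "ty": -3.4}, {"tx": -3.4, "ty": -3.4}, {"tx": 0}, {"tx": 0}]}}

```text
validation failed for argument at $.ro...
```

```bash
python3 - <<'E'
from h import *
s=env.observe();p=env.camera_params('wrist')
im=env.get_image('wrist')[:,:,::-1];cv2.imwrite('pics/w1.png',im)
print(s['time_s'],s['position'],s['q'],s['ft_force'])
c,_=ray(p,(256,192));print('cam in tool',s['tool_rot'].T@(c-s['position']), 'view axis', s['tool_rot'].T@(-p['view'][2,:3]))
print('tool pix',proj(p,s['position']), [(n,proj(p,X).round()) for n,X in dict(pan=(.444,-.037,.032),D=(.438,-.164,.032),B=(.535,-.045,.032)).items()])
E
```

```text
0.15 [0.17646156 0.52072199 0.24186624] [ 5.89398861e+01  2.18339231e+01  7.43697659e+01 -4.29663748e-04
  8.38578554e+01 -1.23343769e+01] [0.41201762 0.11765571 0.71445795]
cam in tool [ 0.07698034  0.00070186 -0.13193185] view axis [-0.30118226 -0.00104458  0.95356602]
tool pix [247.14182066 255.93103719] [('pan', array([ -6., 414.])), ('D', array([-70., 428.])), ('B', array([ 19., 448.]))]
```

View pics/w1.png

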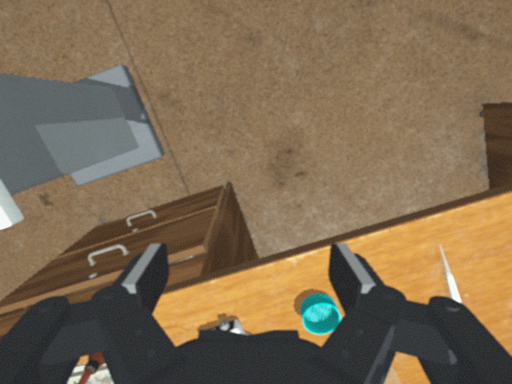

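The call was refused and the arm did not move, so the picture is the same as before. I'll send complete rows.

>>> {"method": "carry_out", "body": {"rows": [{"tx": -3.4, "ty": -3.4, "tz": 0, "yaw": 0}, {"tx": -3.4, "ty": -3.4, "tz": 0, "yaw": 0}, {"tx": -3.4, "ty": -3.4, "tz": 0, "yaw": 0}, {"tx": -3.4, "ty": -3.4, "tz": 0, "yaw": 0}, {"tx": -3.4, "ty": -3.4, "tz": 0, "yaw": 0}, {"tx": -3.4, "ty": -3.4, "tz": 0, "yaw": 0}, {"tx": -3.4, "ty": -3.4, "tz": 0, "yaw": 0}, {"tx": -3.4, "ty": -3.4, "tz": 0, "yaw": 0}, {"tx": -3.4, "ty": -3.4, "tz": 0, "yaw": 0}, {"tx": -3.4, "ty": -3.4, "tz": 0, "yaw": 0}, {"tx": -3.4, "ty": -3.4, "tz": 0, "yaw": 0}, {"tx": 0, "ty": 0, "tz": 0, "yaw": 0}], "jaw": -1, "squeeze": 40}}

```text
time_s: 1.4
position: [0.4183, 0.0288, 0.2409]
tool_rot: [[-0.948, 0.317, 0.002], [0.317, 0.948, -0.001], [-0.002, -0.001, -1.0]]
ft_force: [0.1, 0.2, 0.3]
grip_width: 0.0853
```

```bash
python3 - <<'E'
from h import *
s=env.observe();p=env.camera_params('wrist')
im=env.get_image('wrist')[:,:,::-1];cv2.imwrite('pics/w2.png',im)
print(s['time_s'],s['position'],s['q'].round(1))
print([(n,proj(p,X).round()) for n,X in dict(pan=(.444,-.037,.032),D=(.438,-.164,.032),B=(.535,-.045,.032),below=(*s['position'][:2],0.03)).items()])
E
```

```text
1.4 [0.41830469 0.02881442 0.24094126] [-12.3   8.6  93.4  -0.1  77.9 -83.8]
[('pan', array([207., 204.])), ('D', array([117., 228.])), ('B', array([225., 263.])), ('below', array([248., 170.]))]
```

View pics/w2.png

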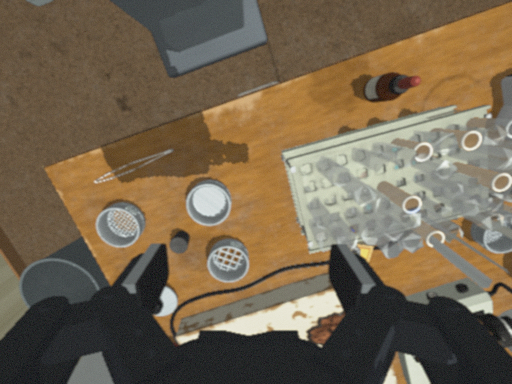

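The wrist view shows the pan at (208,202), the coarse sieve at (228,260) and D at (121,223). D has a mesh of about ten wires, so it is the medium sieve and A must be the fine one. I'll go above the pan and measure its rim from close by.

>>> {"method": "carry_out", "body": {"rows": [{"tx": -1.5, "ty": -1.8, "tz": 3, "yaw": 0}, {"tx": -1.5, "ty": -1.8, "tz": 3, "yaw": 0}, {"tx": -1.5, "ty": -1.8, "tz": 3, "yaw": 0}, {"tx": 0, "ty": 0, "tz": 0, "yaw": 0}]}}

```text
time_s: 1.85
position: [0.443, -0.033, 0.1493]
tool_rot: [[-0.95, 0.312, 0.004], [0.312, 0.95, 0.0], [-0.004, 0.002, -1.0]]
ft_force: [-0.0, 1.3, 0.9]
grip_width: 0.0853
```

```bash
cat >> h.py <<'E'
from scipy.optimize import least_squares
def rim(guess,z=.032,r=.029,sat=70,name=None):
    s=env.observe();p=env.camera_params('wrist');im=env.get_image('wrist')
    hsv=cv2.cvtColor(im,cv2.COLOR_RGB2HSV); m=(hsv[...,1]<sat).astype(np.uint8)
    g=proj(p,[*guess,z]); cam,_=ray(p,g); R=int(1.6*np.linalg.norm(proj(p,[guess[0]+r,guess[1],z])-g))
    roi=np.zeros_like(m);cv2.circle(roi,tuple(int(v) for v in g),R,1,-1);m&=roi
    m=cv2.morphologyEx(m,cv2.MORPH_OPEN,np.ones((3,3)))
    cs,_=cv2.findContours(m,cv2.RETR_EXTERNAL,cv2.CHAIN_APPROX_NONE); c=max(cs,key=cv2.contourArea)[:,0]
    P=np.array([onplane(p,u,z)[:2] for u in c.astype(float)])
    away=np.asarray(guess)-cam[:2];away/=np.linalg.norm(away)
    ctr=np.asarray(guess,float)
    for _ in range(4):
        S=P[(P-ctr)@away>-0.003]
        q=least_squares(lambda v:np.hypot(*(S-v[:2]).T)-r,ctr,loss='soft_l1',f_scale=.001)
        ctr=q.x
    e=np.hypot(*(S-ctr).T)-r
    if name: 
        o=im[:,:,::-1].copy();cv2.drawContours(o,[c[:,None]],-1,(0,0,255),1);cv2.circle(o,tuple(int(v) for v in proj(p,[*ctr,z])),2,(255,0,255),-1);cv2.imwrite(name,o)
    print('t',round(s['time_s'],2),'tcp',s['position'].round(4),'ctr',ctr.round(4),'rms',e.std().round(5),len(S),'shift cm to tcp z=%.3f'%z,tool(s,[*ctr,z]))
    return ctr
E
python3 - <<'E'
from h import *
rim((.444,-.037),name='pics/w3.png')
rim((.535,-.045)); rim((.438,-.164))
E
```

```text
t 1.85 tcp [ 0.443  -0.033   0.1493] ctr [ 0.4463 -0.0357] rms 0.00032 90 shift cm to tcp z=0.032 [-0.35 -0.18 11.73]
t 1.9 tcp [ 0.4431 -0.0321  0.1509] ctr [ 0.538  -0.0414] rms 0.00033 77 shift cm to tcp z=0.032 [-9.23  2.05 11.95]
t 1.95 tcp [ 0.4435 -0.0318  0.1521] ctr [ 0.438  -0.1635] rms 0.00028 83 shift cm to tcp z=0.032 [ -3.47 -12.71  12.02]
```

View pics/w3.png

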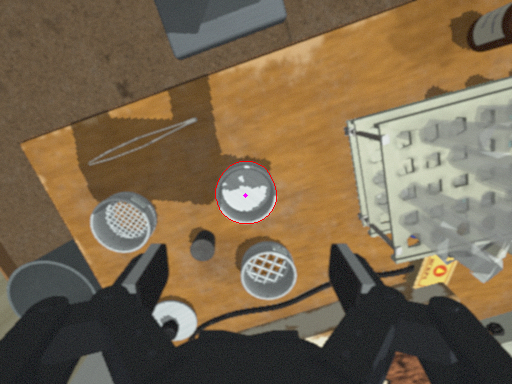

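Contour fits the pan well (centre (246,195)); the mesh of D is confirmed as medium. I'll descend on the pan.

>>> {"method": "carry_out", "body": {"rows": [{"tx": -0.35, "ty": -0.3, "tz": 3, "yaw": 0}, {"tx": 0, "ty": 0, "tz": 4, "yaw": 0}, {"tx": 0, "ty": 0, "tz": 3, "yaw": 0}, {"tx": 0, "ty": 0, "tz": 1, "yaw": 0}, {"tx": 0, "ty": 0, "tz": 0.5, "yaw": 0}, {"tx": 0, "ty": 0, "tz": 0, "yaw": 0}]}}

```text
time_s: 2.6
position: [0.4517, -0.0305, 0.0428]
tool_rot: [[-0.953, 0.301, 0.028], [0.301, 0.954, -0.007], [-0.029, 0.002, -1.0]]
ft_force: [-0.0, 0.4, 0.4]
grip_width: 0.0856
```

>>> {"method": "carry_out", "body": {"rows": [{"tx": 0.2, "ty": -0.35, "tz": 0, "yaw": 0}, {"tx": 0.2, "ty": -0.3, "tz": 0, "yaw": 0}, {"tx": 0, "ty": 0, "tz": 0.5, "yaw": 0}, {"tx": 0, "ty": 0, "tz": 0.5, "yaw": 0}, {"tx": 0, "ty": 0, "tz": 0.5, "yaw": 0}, {"tx": 0, "ty": 0, "tz": 0.3, "yaw": 0}, {"tx": 0, "ty": 0, "tz": 0, "yaw": 0}]}}

```text
time_s: 3.3
position: [0.4475, -0.0359, 0.0264]
tool_rot: [[-0.953, 0.3, 0.034], [0.3, 0.954, -0.009], [-0.035, 0.002, -0.999]]
ft_force: [0.8, -0.2, 0.1]
grip_width: 0.0852
```

>>> {"method": "carry_out", "body": {"rows": [{"tx": 0.1, "ty": 0, "tz": 0.4, "yaw": 0}, {"tx": 0, "ty": 0, "tz": 0.2, "yaw": 0}, {"tx": 0, "ty": 0, "tz": 0, "yaw": 0}]}}

```text
time_s: 3.6
position: [0.4468, -0.0357, 0.0197]
tool_rot: [[-0.953, 0.3, 0.034], [0.3, 0.954, -0.009], [-0.035, 0.002, -0.999]]
ft_force: [-1.3, 0.2, -0.4]
grip_width: 0.0854
```

>>> {"method": "carry_out", "body": {"rows": [{"tx": 0, "ty": 0, "tz": 0, "yaw": 0}, {"tx": 0, "ty": 0, "tz": 0, "yaw": 0}, {"tx": 0, "ty": 0, "tz": 0, "yaw": 0}, {"tx": 0, "ty": 0, "tz": 0, "yaw": 0}, {"tx": 0, "ty": 0, "tz": 0, "yaw": 0}, {"tx": 0, "ty": 0, "tz": 0, "yaw": 0}, {"tx": 0, "ty": 0, "tz": 0, "yaw": 0}], "jaw": 1, "squeeze": 40}}

```text
time_s: 4.3
position: [0.4468, -0.0356, 0.0203]
tool_rot: [[-0.953, 0.3, 0.034], [0.3, 0.954, -0.009], [-0.035, 0.002, -0.999]]
ft_force: [0.5, -0.7, -1.0]
grip_width: 0.0558
```

>>> {"method": "carry_out", "body": {"rows": [{"tx": 0, "ty": 0, "tz": -1, "yaw": 0}, {"tx": 0, "ty": 0, "tz": -2, "yaw": 0}, {"tx": 0, "ty": 0, "tz": -3, "yaw": 0}, {"tx": 0, "ty": 0, "tz": -4, "yaw": 0}, {"tx": 0, "ty": 0, "tz": -4, "yaw": 0}, {"tx": 0, "ty": 0, "tz": -2, "yaw": 0}, {"tx": 0, "ty": 0, "tz": 0, "yaw": 0}]}}

```text
time_s: 5.0
position: [0.44, -0.0338, 0.1897]
tool_rot: [[-0.953, 0.3, 0.033], [0.3, 0.954, -0.009], [-0.034, 0.002, -0.999]]
ft_force: [0.8, -0.6, -1.9]
grip_width: 0.0563
```

>>> {"method": "carry_out", "body": {"rows": [{"tx": 0, "ty": 0, "tz": -3, "yaw": 0}, {"tx": 0, "ty": 0, "tz": -3, "yaw": 0}, {"tx": 0, "ty": 0, "tz": -2, "yaw": 0}, {"tx": 0, "ty": 0, "tz": 0, "yaw": 0}]}}

```text
time_s: 5.4
position: [0.4354, -0.0325, 0.2698]
tool_rot: [[-0.953, 0.301, 0.028], [0.3, 0.954, -0.007], [-0.029, 0.002, -1.0]]
ft_force: [0.6, -0.1, -2.2]
grip_width: 0.0557
```

>>> {"method": "carry_out", "body": {"rows": [{"tx": 0.4, "ty": 2, "tz": 0, "yaw": 0}, {"tx": 0.8, "ty": 3.5, "tz": 0, "yaw": 0}, {"tx": 0.8, "ty": 4, "tz": 0, "yaw": 0}, {"tx": 0.8, "ty": 4, "tz": 0, "yaw": 0}, {"tx": 0.8, "ty": 4, "tz": 0, "yaw": 0}, {"tx": 0.8, "ty": 4, "tz": 0, "yaw": 0}, {"tx": 0.8, "ty": 4, "tz": 0, "yaw": 0}, {"tx": 0.8, "ty": 4, "tz": 0, "yaw": 0}, {"tx": 0.8, "ty": 4, "tz": 0, "yaw": 0}, {"tx": 0.8, "ty": 3.5, "tz": 0, "yaw": 0}, {"tx": 0.4, "ty": 2, "tz": 0, "yaw": 0}, {"tx": 0, "ty": 0, "tz": 0, "yaw": 0}]}}

```text
time_s: 6.6
position: [0.4724, 0.3781, 0.2395]
tool_rot: [[-0.953, 0.304, -0.007], [0.304, 0.952, -0.015], [0.002, -0.017, -1.0]]
ft_force: [-0.8, -0.4, -1.1]
grip_width: 0.0559
```

```bash
python3 - <<'E'
from h import *
s=env.observe();p=env.camera_params('wrist')
im=env.get_image('wrist')[:,:,::-1].copy()
print(s['time_s'],s['position'],s['q'].round(1),s['tool_rot'].round(3).tolist())
print([(n,proj(p,X).round()) for n,X in dict(seat=(.482,.388,.064),A=(.613,.328,.032)).items()])
cv2.imwrite('pics/w4.png',im)
E
```

```text
6.6 [0.47238599 0.3780841  0.2395285 ] [ 27.7  27.9  64.7  -0.6  88.2 -44.5] [[-0.953, 0.304, -0.007], [0.304, 0.952, -0.015], [0.002, -0.017, -1.0]]
[('seat', array([261., 182.])), ('A', array([247., 274.]))]
```

View pics/w4.png

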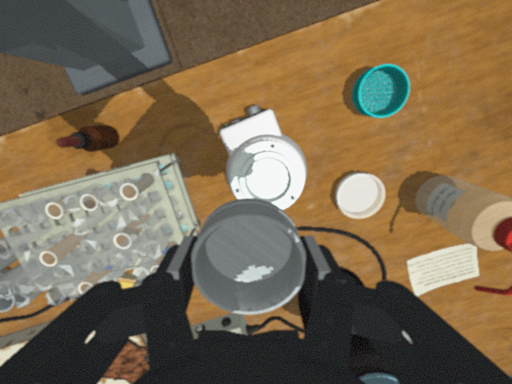

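The shaker is visible at about (266,173), ahead of the held pan at (248,255). I'll fit its circles.

```bash
python3 - <<'E'
from h import *
s=env.observe();p=env.camera_params('wrist')
im=cv2.imread('pics/w4.png');g=cv2.cvtColor(im,cv2.COLOR_BGR2GRAY)
x0,y0,k=215,115,5
c=cv2.resize(g[y0:y0+90,x0:x0+105],None,fx=k,fy=k,interpolation=cv2.INTER_CUBIC)
o=cv2.cvtColor(c,cv2.COLOR_GRAY2BGR)
for z,r,col in((.055,.052,(0,0,255)),(.064,.033,(0,200,0)),(.064,.0268,(255,0,0)),(.056,.0245,(255,0,255))):
    f=192/np.tan(np.radians(p['vertical_fov']/2));dep=-(p['view']@[.485,.395,z,1])[2];R=f*r/dep*k
    h=cv2.HoughCircles(c,cv2.HOUGH_GRADIENT_ALT if 0 else cv2.HOUGH_GRADIENT,1,400,param1=120,param2=8,minRadius=int(R*.97),maxRadius=int(R*1.03)+1)
    if h is None: print(r,None);continue
    u,v,rr=h[0][0];uv=((u+.5)/k-.5+x0,(v+.5)/k-.5+y0);print(r,R/k,rr/k,uv,onplane(p,uv,z).round(4))
    cv2.circle(o,(int(u),int(v)),int(rr),col,1);cv2.circle(o,(int(u),int(v)),3,col,-1)
cv2.imwrite('pics/seat.png',o)
E
```

```text
0.052 43.99969969810659 43.8 (np.float32(261.3), np.float32(173.5)) [0.474  0.3895 0.055 ]
0.033 28.67703686628168 29.02 (np.float32(263.3), np.float32(170.3)) [0.469  0.3931 0.064 ]
0.0268 23.289229939889363 22.960001 (np.float32(267.1), np.float32(178.7)) [0.4797 0.3944 0.064 ]
0.0245 20.79138030093408 20.36 (np.float32(267.7), np.float32(177.9)) [0.4811 0.3951 0.056 ]
```

View pics/seat.png

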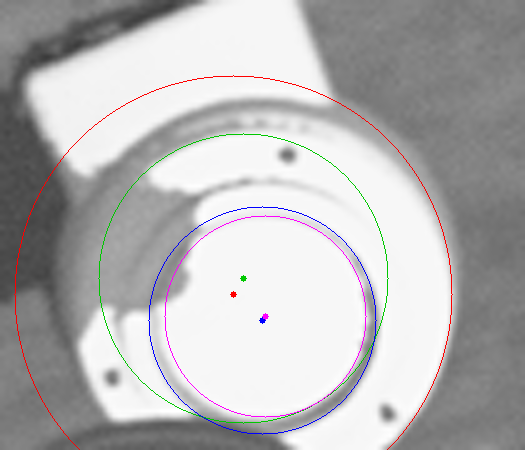

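The bore circles are the reliable ones: the blue and magenta centres agree at about (267,178), which gives a seat of roughly (0.480,0.3945). I'll go over the seat and part-way down slowly.

>>> {"method": "carry_out", "body": {"rows": [{"tx": -0.1, "ty": 0.9, "tz": 0, "yaw": 0}, {"tx": -0.1, "ty": 0.9, "tz": 0, "yaw": 0}, {"tx": 0, "ty": 0, "tz": 1.5, "yaw": 0}, {"tx": 0, "ty": 0, "tz": 2, "yaw": 0}, {"tx": 0, "ty": 0, "tz": 2, "yaw": 0}, {"tx": 0, "ty": 0, "tz": 2, "yaw": 0}, {"tx": 0, "ty": 0, "tz": 2, "yaw": 0}, {"tx": 0, "ty": 0, "tz": 1.5, "yaw": 0}, {"tx": 0, "ty": 0, "tz": 0.5, "yaw": 0}, {"tx": 0, "ty": 0, "tz": 0, "yaw": 0}]}}

```text
time_s: 7.65
position: [0.4832, 0.3882, 0.1181]
tool_rot: [[-0.949, 0.314, -0.008], [0.314, 0.949, -0.017], [0.002, -0.018, -1.0]]
ft_force: [-0.2, -0.9, -0.7]
grip_width: 0.0561
```

>>> {"method": "carry_out", "body": {"rows": [{"tx": 0.25, "ty": 0.25, "tz": 0, "yaw": 0}, {"tx": 0.2, "ty": 0.2, "tz": 0, "yaw": 0}, {"tx": 0, "ty": 0, "tz": 0.8, "yaw": 0}, {"tx": 0, "ty": 0, "tz": 0.8, "yaw": 0}, {"tx": 0, "ty": 0, "tz": 0.8, "yaw": 0}, {"tx": 0, "ty": 0, "tz": 0.5, "yaw": 0}, {"tx": 0, "ty": 0, "tz": 0, "yaw": 0}]}}

```text
time_s: 8.35
position: [0.4809, 0.3944, 0.089]
tool_rot: [[-0.949, 0.314, -0.004], [0.314, 0.949, -0.015], [-0.001, -0.015, -1.0]]
ft_force: [-0.0, -0.2, -0.5]
grip_width: 0.0556
```

>>> {"method": "carry_out", "body": {"rows": [{"tx": 0, "ty": 0, "tz": 0.4, "yaw": 0}, {"tx": 0, "ty": 0, "tz": 0.4, "yaw": 0}, {"tx": 0, "ty": 0, "tz": 0.3, "yaw": 0}, {"tx": 0, "ty": 0, "tz": 0.2, "yaw": 0}, {"tx": 0, "ty": 0, "tz": 0, "yaw": 0}]}}

```text
time_s: 8.85
position: [0.4811, 0.3944, 0.0769]
tool_rot: [[-0.949, 0.314, -0.002], [0.314, 0.949, -0.014], [-0.002, -0.014, -1.0]]
ft_force: [0.5, -1.3, 1.4]
grip_width: 0.056
```

>>> {"method": "carry_out", "body": {"rows": [{"tx": 0, "ty": 0, "tz": 0.15, "yaw": 0}, {"tx": 0, "ty": 0, "tz": 0.1, "yaw": 0}]}}

```text
time_s: 9.05
position: [0.4811, 0.3945, 0.0765]
tool_rot: [[-0.949, 0.314, -0.001], [0.314, 0.949, -0.013], [-0.003, -0.012, -1.0]]
ft_force: [-4.2, -3.7, 9.9]
grip_width: 0.056
```

>>> {"method": "carry_out", "body": {"rows": [{"tx": 0, "ty": 0, "tz": 0, "yaw": 0}, {"tx": 0, "ty": 0, "tz": 0, "yaw": 0}, {"tx": 0, "ty": 0, "tz": 0, "yaw": 0}, {"tx": 0, "ty": 0, "tz": 0, "yaw": 0}, {"tx": 0, "ty": 0, "tz": 0, "yaw": 0}], "jaw": -1}}

```text
time_s: 9.55
position: [0.4814, 0.3947, 0.0763]
tool_rot: [[-0.949, 0.314, 0.0], [0.314, 0.949, -0.012], [-0.004, -0.011, -1.0]]
ft_force: [0.2, -0.8, -0.7]
grip_width: 0.085
```

>>> {"method": "carry_out", "body": {"rows": [{"tx": 0, "ty": 0, "tz": -1, "yaw": 0}, {"tx": 0, "ty": 0, "tz": -2, "yaw": 0}, {"tx": 0, "ty": 0, "tz": -3, "yaw": 0}, {"tx": 0, "ty": 0, "tz": -3, "yaw": 0}, {"tx": 0, "ty": 0, "tz": -3, "yaw": 0}, {"tx": 0, "ty": 0, "tz": -1, "yaw": 0}, {"tx": 0, "ty": 0, "tz": 0, "yaw": 0}]}}

```text
time_s: 10.25
position: [0.4812, 0.3962, 0.2137]
tool_rot: [[-0.949, 0.314, -0.0], [0.314, 0.949, -0.012], [-0.004, -0.012, -1.0]]
ft_force: [0.7, 0.8, -0.1]
grip_width: 0.085
```

```bash
python3 - <<'E'
from h import *
rim((.481,.3945),z=.088,name='pics/w5.png')
rim((.614,.328))
p=env.camera_params('wrist');print(proj(p,(.614,.328,.032)))
E
```

```text
t 10.25 tcp [0.4812 0.3962 0.2137] ctr [0.4839 0.3946] rms 0.00345 94 shift cm to tcp z=0.088 [-0.26  0.08 12.57]
t 10.3 tcp [0.481  0.3961 0.2129] ctr [0.6129 0.3315] rms 0.00037 62 shift cm to tcp z=0.032 [-14.5   -1.77  18.16]
[232.71036744 284.29702409]
```

View pics/w5.png

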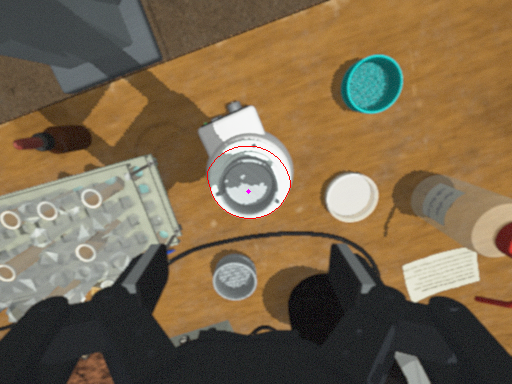

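The pan sits centred in the seat (247,185); the red contour is the shaker's outline, not the pan's. The fine sieve is at (235,277), i.e. (0.613,0.3315). I'll go to it, with a check on the bottle's clearance first.

```bash
python3 - <<'E'
from h import *
p=env.camera_params('top');q=env.camera_params('side')
print('cap',two(p,(184,101),q,(309,113)),'scope eyepiece',two(p,(249,55),q,(377,100)), 'scope base front left',onplane(p,(233,124),.02))
E
```

```text
cap (array([0.71308537, 0.43161502, 0.18042444]), np.float64(0.010888146480489832)) scope eyepiece (array([0.81380263, 0.23115057, 0.28776401]), np.float64(0.004756409884461914)) scope base front left [0.70131539 0.29010337 0.02      ]
```

>>> {"method": "carry_out", "body": {"rows": [{"tx": -1.5, "ty": -0.2, "tz": 0, "yaw": 0}, {"tx": -2.5, "ty": -0.3, "tz": 0, "yaw": 0}, {"tx": -2.5, "ty": -0.3, "tz": 0, "yaw": 0}, {"tx": -2.5, "ty": -0.3, "tz": 0, "yaw": 0}, {"tx": -2.5, "ty": -0.3, "tz": 0, "yaw": 0}, {"tx": -2, "ty": -0.3, "tz": 0, "yaw": 0}, {"tx": -0.5, "ty": 0, "tz": 0, "yaw": 0}, {"tx": 0, "ty": 0, "tz": 0, "yaw": 0}]}}

```text
time_s: 11.15
position: [0.6156, 0.328, 0.1981]
tool_rot: [[-0.949, 0.315, -0.021], [0.316, 0.949, -0.022], [0.013, -0.028, -1.0]]
ft_force: [0.0, 0.2, 0.4]
grip_width: 0.0857
```

```bash
python3 - <<'E'
from h import *
rim((.613,.331),name='pics/w6.png')
im=cv2.imread('pics/w6.png');p=env.camera_params('wrist');u=proj(p,(.613,.331,.032)).astype(int);print(u)
print(env.observe()['tool_rot'].round(3).tolist())
cv2.imwrite('pics/w6c.png',cv2.resize(im[90:290,100:400],(600,400),interpolation=cv2.INTER_CUBIC))
E
```

```text
t 11.15 tcp [0.6156 0.328  0.1981] ctr [0.6129 0.3314] rms 0.00033 79 shift cm to tcp z=0.032 [ 0.14  0.7  16.6 ]
[253 178]
[[-0.949, 0.315, -0.022], [0.316, 0.949, -0.022], [0.014, -0.028, -1.0]]
```

View pics/w6c.png

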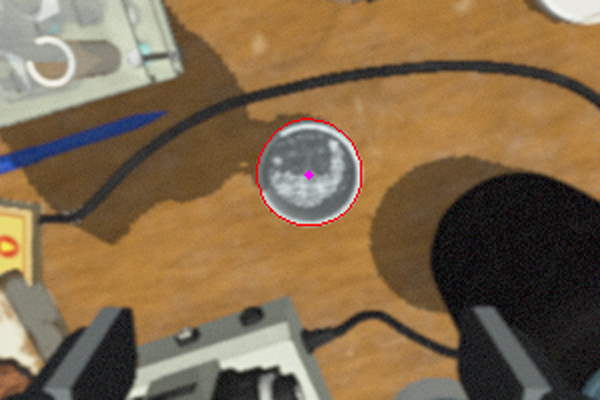

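It is dark opaque gauze, so this is the fine sieve, with clear room around it. I'll descend.

>>> {"method": "carry_out", "body": {"rows": [{"tx": 0.1, "ty": 0.35, "tz": 1.5, "yaw": 0}, {"tx": 0.05, "ty": 0.35, "tz": 2, "yaw": 0}, {"tx": 0, "ty": 0, "tz": 2, "yaw": 0}, {"tx": 0, "ty": 0, "tz": 2, "yaw": 0}, {"tx": 0, "ty": 0, "tz": 2, "yaw": 0}, {"tx": 0, "ty": 0, "tz": 2, "yaw": 0}, {"tx": 0, "ty": 0, "tz": 1, "yaw": 0}, {"tx": 0, "ty": 0, "tz": 0.5, "yaw": 0}, {"tx": 0, "ty": 0, "tz": 0, "yaw": 0}]}}

```text
time_s: 12.1
position: [0.6061, 0.3382, 0.0646]
tool_rot: [[-0.952, 0.307, -0.022], [0.307, 0.951, -0.022], [0.015, -0.028, -1.0]]
ft_force: [-0.3, 0.6, -0.3]
grip_width: 0.0852
```

>>> {"method": "carry_out", "body": {"rows": [{"tx": -0.4, "ty": -0.15, "tz": 0, "yaw": 0}, {"tx": -0.4, "ty": -0.15, "tz": 0, "yaw": 0}, {"tx": 0, "ty": 0, "tz": 0.8, "yaw": 0}, {"tx": 0, "ty": 0, "tz": 0.8, "yaw": 0}, {"tx": 0, "ty": 0, "tz": 0.8, "yaw": 0}, {"tx": 0, "ty": 0, "tz": 0.8, "yaw": 0}, {"tx": 0, "ty": 0, "tz": 0.3, "yaw": 0}, {"tx": 0, "ty": 0, "tz": 0, "yaw": 0}]}}

```text
time_s: 12.9
position: [0.6135, 0.3319, 0.0289]
tool_rot: [[-0.952, 0.307, -0.019], [0.307, 0.951, -0.02], [0.012, -0.025, -1.0]]
ft_force: [-0.1, -0.5, -0.2]
grip_width: 0.0852
```

>>> {"method": "carry_out", "body": {"rows": [{"tx": 0, "ty": 0, "tz": 0.5, "yaw": 0}, {"tx": 0, "ty": 0, "tz": 0.35, "yaw": 0}, {"tx": 0, "ty": 0, "tz": 0, "yaw": 0}]}}

```text
time_s: 13.2
position: [0.6135, 0.3319, 0.0199]
tool_rot: [[-0.952, 0.307, -0.018], [0.307, 0.951, -0.02], [0.011, -0.025, -1.0]]
ft_force: [-0.1, 0.8, -0.3]
grip_width: 0.0851
```

>>> {"method": "carry_out", "body": {"rows": [{"tx": 0, "ty": 0, "tz": 0, "yaw": 0}, {"tx": 0, "ty": 0, "tz": 0, "yaw": 0}, {"tx": 0, "ty": 0, "tz": 0, "yaw": 0}, {"tx": 0, "ty": 0, "tz": 0, "yaw": 0}, {"tx": 0, "ty": 0, "tz": 0, "yaw": 0}, {"tx": 0, "ty": 0, "tz": 0, "yaw": 0}], "jaw": 1, "squeeze": 40}}

```text
time_s: 13.8
position: [0.6138, 0.332, 0.0207]
tool_rot: [[-0.952, 0.307, -0.017], [0.307, 0.951, -0.02], [0.01, -0.024, -1.0]]
ft_force: [-0.2, -0.1, -0.5]
grip_width: 0.0555
```

>>> {"method": "carry_out", "body": {"rows": [{"tx": 0, "ty": 0, "tz": -1, "yaw": 0}, {"tx": 0, "ty": 0, "tz": -2, "yaw": 0}, {"tx": 0, "ty": 0, "tz": -3, "yaw": 0}, {"tx": 0, "ty": 0, "tz": -3, "yaw": 0}, {"tx": 0, "ty": 0, "tz": -2.5, "yaw": 0}, {"tx": 0, "ty": 0, "tz": -1, "yaw": 0}, {"tx": 0, "ty": 0, "tz": 0, "yaw": 0}]}}

```text
time_s: 14.5
position: [0.6155, 0.3344, 0.1524]
tool_rot: [[-0.952, 0.307, -0.019], [0.307, 0.951, -0.02], [0.012, -0.025, -1.0]]
ft_force: [0.4, 0.1, -1.7]
grip_width: 0.0557
```

>>> {"method": "carry_out", "body": {"rows": [{"tx": 1.5, "ty": 0.2, "tz": 0, "yaw": 0}, {"tx": 2.5, "ty": 0.3, "tz": 0, "yaw": 0}, {"tx": 2.5, "ty": 0.3, "tz": 0, "yaw": 0}, {"tx": 2.5, "ty": 0.3, "tz": 0, "yaw": 0}, {"tx": 2.5, "ty": 0.3, "tz": 0, "yaw": 0}, {"tx": 1.5, "ty": 0.1, "tz": 0, "yaw": 0}, {"tx": 0.5, "ty": 0, "tz": 0, "yaw": 0}, {"tx": 0, "ty": 0, "tz": 0, "yaw": 0}]}}

```text
time_s: 15.3
position: [0.4849, 0.3895, 0.144]
tool_rot: [[-0.951, 0.308, -0.032], [0.309, 0.951, -0.027], [0.022, -0.035, -0.999]]
ft_force: [1.2, -0.7, -0.2]
grip_width: 0.0559
```

>>> {"method": "carry_out", "body": {"rows": [{"tx": 0.25, "ty": 0.25, "tz": 0, "yaw": 0}, {"tx": 0.2, "ty": 0.2, "tz": 0, "yaw": 0}, {"tx": 0, "ty": 0, "tz": 0.8, "yaw": 0}, {"tx": 0, "ty": 0, "tz": 0.8, "yaw": 0}, {"tx": 0, "ty": 0, "tz": 0.6, "yaw": 0}, {"tx": 0, "ty": 0, "tz": 0.4, "yaw": 0}, {"tx": 0, "ty": 0, "tz": 0, "yaw": 0}]}}

```text
time_s: 16.0
position: [0.4838, 0.393, 0.1139]
tool_rot: [[-0.95, 0.311, -0.033], [0.312, 0.95, -0.028], [0.022, -0.037, -0.999]]
ft_force: [-0.6, -0.1, -1.4]
grip_width: 0.0559
```

>>> {"method": "carry_out", "body": {"rows": [{"tx": 0.3, "ty": 0.1, "tz": 0.2, "yaw": 0}, {"tx": 0, "ty": 0, "tz": 0.4, "yaw": 0}, {"tx": 0, "ty": 0, "tz": 0.4, "yaw": 0}, {"tx": 0, "ty": 0, "tz": 0.2, "yaw": 0}, {"tx": 0, "ty": 0, "tz": 0.1, "yaw": 0}, {"tx": 0, "ty": 0, "tz": 0, "yaw": 0}]}}

```text
time_s: 16.6
position: [0.481, 0.395, 0.101]
tool_rot: [[-0.95, 0.311, -0.031], [0.312, 0.95, -0.027], [0.021, -0.035, -0.999]]
ft_force: [0.8, -0.3, -0.9]
grip_width: 0.056
```

>>> {"method": "carry_out", "body": {"rows": [{"tx": 0, "ty": 0, "tz": 0.15, "yaw": 0}, {"tx": 0, "ty": 0, "tz": 0.15, "yaw": 0}]}}

```text
time_s: 16.8
position: [0.4812, 0.3952, 0.1006]
tool_rot: [[-0.95, 0.311, -0.028], [0.312, 0.95, -0.025], [0.019, -0.033, -0.999]]
ft_force: [-4.6, -4.0, 13.8]
grip_width: 0.0558
```

>>> {"method": "carry_out", "body": {"rows": [{"tx": 0, "ty": 0, "tz": 0, "yaw": 0}, {"tx": 0, "ty": 0, "tz": 0, "yaw": 0}, {"tx": 0, "ty": 0, "tz": 0, "yaw": 0}, {"tx": 0, "ty": 0, "tz": 0, "yaw": 0}, {"tx": 0, "ty": 0, "tz": 0, "yaw": 0}], "jaw": -1}}

```text
time_s: 17.3
position: [0.4815, 0.3952, 0.1007]
tool_rot: [[-0.95, 0.311, -0.028], [0.312, 0.95, -0.025], [0.018, -0.032, -0.999]]
ft_force: [-0.0, 0.1, -1.1]
grip_width: 0.0854
```

>>> {"method": "carry_out", "body": {"rows": [{"tx": 0, "ty": 0, "tz": -1, "yaw": 0}, {"tx": 0, "ty": 0, "tz": -2, "yaw": 0}, {"tx": 0, "ty": 0, "tz": -3, "yaw": 0}, {"tx": 0, "ty": 0, "tz": -4, "yaw": 0}, {"tx": 0, "ty": 0, "tz": -4, "yaw": 0}, {"tx": 0, "ty": 0, "tz": -2, "yaw": 0}, {"tx": 0, "ty": 0, "tz": 0, "yaw": 0}]}}

```text
time_s: 18.0
position: [0.4857, 0.3992, 0.27]
tool_rot: [[-0.95, 0.312, -0.028], [0.312, 0.95, -0.025], [0.018, -0.032, -0.999]]
ft_force: [0.3, -0.0, -0.6]
grip_width: 0.0852
```

```bash
python3 - <<'E'
from h import *
s=env.observe();p=env.camera_params('wrist');im=env.get_image('wrist')[:,:,::-1].copy()
for z,r,c in((.112,.029,(0,0,255)),(.088,.029,(255,0,0)),(.055,.052,(0,255,0))):
    pts=[proj(p,(.481+r*np.cos(a),.3945+r*np.sin(a),z)) for a in np.arange(0,6.28,.1)]
    for u in pts: cv2.circle(im,tuple(int(round(v)) for v in u),0,c,-1)
u=proj(p,(.481,.3945,.11)).astype(int);im=im[max(u[1]-75,0):u[1]+75,u[0]-100:u[0]+100]
sd=env.get_image('side')[:,:,::-1][110:210,190:320]
cv2.imwrite('pics/w7.png',np.hstack([cv2.resize(im,(440,330),interpolation=cv2.INTER_CUBIC),cv2.resize(sd,(358,330))[:,:350]]))
print(s['position'],s['tool_rot'].round(3).tolist())
E
```

```text
[0.48569845 0.39916143 0.26996873] [[-0.95, 0.312, -0.028], [0.312, 0.95, -0.025], [0.018, -0.032, -0.999]]
```

View pics/w7.png

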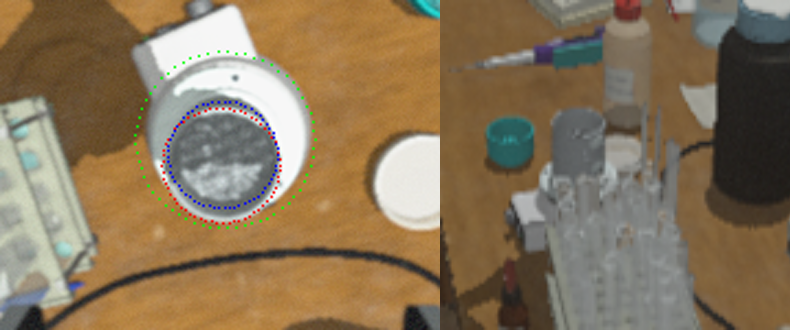

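The red predicted rim (home height, upright) lies on the seen rim, so the fine sieve is seated. Now the medium sieve.

>>> {"method": "carry_out", "body": {"rows": [{"tx": -0.6, "ty": -2.5, "tz": 0, "yaw": 0}, {"tx": -1, "ty": -4, "tz": 0, "yaw": 0}, {"tx": -1.1, "ty": -4.6, "tz": 0, "yaw": 0}, {"tx": -1.1, "ty": -4.6, "tz": 0, "yaw": 0}, {"tx": -1.1, "ty": -4.6, "tz": 0, "yaw": 0}, {"tx": -1.1, "ty": -4.6, "tz": 0, "yaw": 0}, {"tx": -1.1, "ty": -4.6, "tz": 0, "yaw": 0}, {"tx": -1.1, "ty": -4.6, "tz": 0, "yaw": 0}, {"tx": -1.1, "ty": -4.6, "tz": 0, "yaw": 0}, {"tx": -1.1, "ty": -4.6, "tz": 0, "yaw": 0}, {"tx": -1.1, "ty": -4.6, "tz": 0, "yaw": 0}, {"tx": -1, "ty": -4, "tz": 0, "yaw": 0}]}}

```text
time_s: 19.3
position: [0.4324, -0.1482, 0.2631]
tool_rot: [[-0.951, 0.301, -0.071], [0.304, 0.952, -0.028], [0.059, -0.048, -0.997]]
ft_force: [0.0, -0.2, 0.1]
grip_width: 0.0854
```

>>> {"method": "carry_out", "body": {"rows": [{"tx": 0, "ty": -1.5, "tz": 0, "yaw": 0}, {"tx": 0, "ty": 0, "tz": 3, "yaw": 0}, {"tx": 0, "ty": 0, "tz": 3, "yaw": 0}, {"tx": 0, "ty": 0, "tz": 2, "yaw": 0}, {"tx": 0, "ty": 0, "tz": 1, "yaw": 0}, {"tx": 0, "ty": 0, "tz": 0, "yaw": 0}]}}

```text
time_s: 19.9
position: [0.4149, -0.1687, 0.1618]
tool_rot: [[-0.947, 0.31, -0.086], [0.312, 0.95, -0.017], [0.077, -0.043, -0.996]]
ft_force: [0.1, 0.0, 0.5]
grip_width: 0.0853
```

```bash
python3 - <<'E'
from h import *
rim((.438,-.163),name='pics/w8.png'); print(env.observe()['tool_rot'].round(3).tolist(),env.observe()['q'].round(1))
E
```

```text
t 19.9 tcp [ 0.4149 -0.1687  0.1618] ctr [ 0.438  -0.1634] rms 0.00027 85 shift cm to tcp z=0.032 [-3.02  1.77 12.72]
[[-0.947, 0.309, -0.085], [0.312, 0.95, -0.018], [0.076, -0.043, -0.996]] [ -35.2   18.3   94.7   -3.9   70.4 -105.7]
```

Lean has built up to about 5° from abrupt fast moves. I'll test how it responds before gripping.

>>> {"method": "carry_out", "body": {"rows": [{"tx": 0, "ty": 0, "tz": -4, "yaw": 0}, {"tx": 0, "ty": 0, "tz": -4, "yaw": 0}, {"tx": 0, "ty": 0, "tz": 0, "yaw": 0}, {"tx": 0, "ty": 0, "tz": 0, "yaw": 0}]}}

```text
time_s: 20.35
position: [0.4216, -0.1665, 0.2444]
tool_rot: [[-0.947, 0.309, -0.088], [0.311, 0.95, -0.015], [0.079, -0.042, -0.996]]
ft_force: [-0.2, -0.4, -0.5]
grip_width: 0.0855
```

>>> {"method": "carry_out", "body": {"rows": [{"tx": -4, "ty": 0, "tz": 0, "yaw": 0}, {"tx": -4, "ty": 0, "tz": 0, "yaw": 0}, {"tx": 0, "ty": 0, "tz": 0, "yaw": 0}, {"tx": 0, "ty": 0, "tz": 0, "yaw": 0}]}}

```text
time_s: 20.75
position: [0.4982, -0.1911, 0.2349]
tool_rot: [[-0.947, 0.309, -0.093], [0.311, 0.95, -0.013], [0.084, -0.041, -0.996]]
ft_force: [-0.8, -0.2, -0.1]
grip_width: 0.0853
```

>>> {"method": "carry_out", "body": {"rows": [{"tx": 4, "ty": 0, "tz": 0, "yaw": 0}, {"tx": 4, "ty": 0, "tz": 0, "yaw": 0}, {"tx": 0, "ty": 0, "tz": 0, "yaw": 0}, {"tx": 0, "ty": 0, "tz": 0, "yaw": 0}]}}

```text
time_s: 21.15
position: [0.4168, -0.1636, 0.2389]
tool_rot: [[-0.946, 0.309, -0.098], [0.311, 0.95, -0.01], [0.09, -0.039, -0.995]]
ft_force: [0.7, -0.5, 0.9]
grip_width: 0.085
```

>>> {"method": "carry_out", "body": {"rows": [{"tx": 0, "ty": 4, "tz": 0, "yaw": 0}, {"tx": 0, "ty": 4, "tz": 0, "yaw": 0}, {"tx": 0, "ty": 0, "tz": 0, "yaw": 0}, {"tx": 0, "ty": 0, "tz": 0, "yaw": 0}]}}

```text
time_s: 21.55
position: [0.4429, -0.0862, 0.2353]
tool_rot: [[-0.945, 0.311, -0.097], [0.313, 0.95, -0.01], [0.089, -0.04, -0.995]]
ft_force: [0.0, 0.5, -0.2]
grip_width: 0.0853
```

>>> {"method": "carry_out", "body": {"rows": [{"tx": 0, "ty": -4, "tz": 0, "yaw": 0}, {"tx": 0, "ty": -4, "tz": 0, "yaw": 0}, {"tx": 0, "ty": 0, "tz": 0, "yaw": 0}, {"tx": 0, "ty": 0, "tz": 0, "yaw": 0}]}}

```text
time_s: 21.95
position: [0.4176, -0.1668, 0.2379]
tool_rot: [[-0.945, 0.311, -0.097], [0.313, 0.95, -0.01], [0.089, -0.04, -0.995]]
ft_force: [0.1, -0.1, -0.5]
grip_width: 0.0855
```

>>> {"method": "carry_out", "body": {"rows": [{"tx": 0, "ty": 0, "tz": 0, "yaw": 0.15}, {"tx": 0, "ty": 0, "tz": 0, "yaw": 0.15}, {"tx": 0, "ty": 0, "tz": 0, "yaw": 0.15}, {"tx": 0, "ty": 0, "tz": 0, "yaw": 0.15}, {"tx": 0, "ty": 0, "tz": 0, "yaw": 0}]}}

```text
time_s: 22.45
position: [0.4181, -0.1661, 0.2375]
tool_rot: [[-0.601, 0.793, -0.098], [0.797, 0.603, -0.009], [0.052, -0.084, -0.995]]
ft_force: [0.5, -0.5, -0.2]
grip_width: 0.0857
```

>>> {"method": "carry_out", "body": {"rows": [{"tx": 0, "ty": 0, "tz": 0, "yaw": 0}, {"tx": 0, "ty": 0, "tz": 0, "yaw": 0}, {"tx": 0, "ty": 0, "tz": 0, "yaw": 0}, {"tx": 0, "ty": 0, "tz": 0, "yaw": 0}]}}

```text
time_s: 22.85
position: [0.4183, -0.1656, 0.2374]
tool_rot: [[-0.61, 0.786, -0.098], [0.791, 0.612, -0.009], [0.053, -0.083, -0.995]]
ft_force: [-0.4, -0.4, 0.5]
grip_width: 0.0858
```

>>> {"method": "carry_out", "body": {"rows": [{"tx": 0, "ty": 0, "tz": 4, "yaw": 0}, {"tx": 0, "ty": 0, "tz": 4, "yaw": 0}, {"tx": 0, "ty": 0, "tz": 3, "yaw": 0}, {"tx": 0, "ty": 0, "tz": 0, "yaw": 0}, {"tx": 0, "ty": 0, "tz": 0, "yaw": 0}]}}

```text
time_s: 23.35
position: [0.4088, -0.1676, 0.1267]
tool_rot: [[-0.613, 0.784, -0.093], [0.788, 0.615, -0.012], [0.048, -0.081, -0.996]]
ft_force: [0.9, -0.6, 0.3]
grip_width: 0.0854
```

```bash
python3 - <<'E'
from h import *
s=env.observe();print(s['q'].round(2),s['qvel'].round(2),s['joint_efforts'].round(2))
E
```

```text
[-35.59  20.73  98.3   -4.07  64.97 -71.73] [-0.11  0.76  1.03  0.   -0.32 -0.2 ] [ -0.07 -36.63 -16.36  -0.16   0.11   0.  ]
```

>>> {"method": "carry_out", "body": {"rows": [{"tx": 0, "ty": 0, "tz": -1, "yaw": 0}, {"tx": 0, "ty": 0, "tz": -1, "yaw": 0}, {"tx": 0, "ty": 0, "tz": -1, "yaw": 0}, {"tx": 0, "ty": 0, "tz": -1, "yaw": 0}, {"tx": 0, "ty": 0, "tz": -1, "yaw": 0}, {"tx": 0, "ty": 0, "tz": -1, "yaw": 0}, {"tx": 0, "ty": 0, "tz": 0, "yaw": 0}]}}

```text
time_s: 24.05
position: [0.4187, -0.1687, 0.2011]
tool_rot: [[-0.617, 0.784, -0.078], [0.787, 0.617, -0.023], [0.03, -0.075, -0.997]]
ft_force: [-0.2, 0.8, 0.6]
grip_width: 0.0857
```

>>> {"method": "carry_out", "body": {"rows": [{"tx": 0, "ty": 0, "tz": 1, "yaw": 0}, {"tx": 0, "ty": 0, "tz": 1, "yaw": 0}, {"tx": 0, "ty": 0, "tz": 1, "yaw": 0}, {"tx": 0, "ty": 0, "tz": 1, "yaw": 0}, {"tx": 0, "ty": 0, "tz": 1, "yaw": 0}, {"tx": 0, "ty": 0, "tz": 1, "yaw": 0}, {"tx": 0, "ty": 0, "tz": 0, "yaw": 0}]}}

```text
time_s: 24.75
position: [0.4121, -0.1692, 0.1348]
tool_rot: [[-0.617, 0.783, -0.081], [0.786, 0.617, -0.021], [0.033, -0.076, -0.997]]
ft_force: [-0.5, 0.9, 0.1]
grip_width: 0.0857
```

>>> {"method": "carry_out", "body": {"rows": [{"tx": 0, "ty": 0, "tz": -0.6, "yaw": 0}, {"tx": 0, "ty": 0, "tz": -0.6, "yaw": 0}, {"tx": 0, "ty": 0, "tz": -0.6, "yaw": 0}, {"tx": 0, "ty": 0, "tz": -0.6, "yaw": 0}, {"tx": 0, "ty": 0, "tz": -0.6, "yaw": 0}, {"tx": 0, "ty": 0, "tz": -0.6, "yaw": 0}, {"tx": 0, "ty": 0, "tz": 0, "yaw": 0}]}}

```text
time_s: 25.45
position: [0.4157, -0.1686, 0.1751]
tool_rot: [[-0.617, 0.783, -0.079], [0.786, 0.617, -0.022], [0.031, -0.076, -0.997]]
ft_force: [0.4, 0.6, 0.2]
grip_width: 0.0855
```

>>> {"method": "carry_out", "body": {"rows": [{"tx": 0, "ty": 0, "tz": 4, "yaw": 0}, {"tx": 0, "ty": 0, "tz": 4, "yaw": 0}, {"tx": 0, "ty": 0, "tz": 0, "yaw": 0}, {"tx": 0, "ty": 0, "tz": 0, "yaw": 0}]}}

```text
time_s: 25.85
position: [0.4107, -0.1713, 0.0956]
tool_rot: [[-0.617, 0.783, -0.074], [0.786, 0.617, -0.025], [0.026, -0.074, -0.997]]
ft_force: [0.6, 0.3, 0.6]
grip_width: 0.0855
```

>>> {"method": "carry_out", "body": {"rows": [{"tx": 0, "ty": 0, "tz": -1, "yaw": 0}, {"tx": 0, "ty": 0, "tz": -2, "yaw": 0}, {"tx": 0, "ty": 0, "tz": -2, "yaw": 0}, {"tx": 0, "ty": 0, "tz": -2, "yaw": 0}, {"tx": 0, "ty": 0, "tz": -1, "yaw": 0}, {"tx": 0, "ty": 0, "tz": 0, "yaw": 0}]}}

```text
time_s: 26.45
position: [0.4193, -0.1701, 0.1889]
tool_rot: [[-0.618, 0.783, -0.064], [0.786, 0.617, -0.032], [0.014, -0.07, -0.997]]
ft_force: [0.2, 0.4, -0.4]
grip_width: 0.0852
```

>>> {"method": "carry_out", "body": {"rows": [{"tx": 0, "ty": 0, "tz": 0, "yaw": 0}, {"tx": 0, "ty": 0, "tz": 0, "yaw": 0}, {"tx": 0, "ty": 0, "tz": 0, "yaw": 0}, {"tx": 0, "ty": 0, "tz": 0, "yaw": 0}]}}

```text
time_s: 26.85
position: [0.4192, -0.1698, 0.1898]
tool_rot: [[-0.618, 0.783, -0.063], [0.786, 0.618, -0.033], [0.014, -0.07, -0.997]]
ft_force: [0.5, -0.6, -0.2]
grip_width: 0.0854
```

>>> {"method": "carry_out", "body": {"rows": [{"tx": 0, "ty": 0, "tz": 4, "yaw": 0}, {"tx": 0, "ty": 0, "tz": 4, "yaw": 0}, {"tx": 0, "ty": 0, "tz": 0, "yaw": 0}, {"tx": 0, "ty": 0, "tz": 0, "yaw": 0}, {"tx": 0, "ty": 0, "tz": -1, "yaw": 0}, {"tx": 0, "ty": 0, "tz": -2, "yaw": 0}, {"tx": 0, "ty": 0, "tz": -2, "yaw": 0}, {"tx": 0, "ty": 0, "tz": -2, "yaw": 0}, {"tx": 0, "ty": 0, "tz": -1, "yaw": 0}, {"tx": 0, "ty": 0, "tz": 0, "yaw": 0}]}}

```text
time_s: 27.85
position: [0.4222, -0.1711, 0.2017]
tool_rot: [[-0.619, 0.784, -0.053], [0.786, 0.617, -0.04], [0.001, -0.066, -0.998]]
ft_force: [0.6, 0.5, -0.7]
grip_width: 0.0853
```

>>> {"method": "carry_out", "body": {"rows": [{"tx": 0, "ty": 0, "tz": 4, "yaw": 0}, {"tx": 0, "ty": 0, "tz": 4, "yaw": 0}, {"tx": 0, "ty": 0, "tz": 0, "yaw": 0}, {"tx": 0, "ty": 0, "tz": 0, "yaw": 0}, {"tx": 0, "ty": 0, "tz": -1, "yaw": 0}, {"tx": 0, "ty": 0, "tz": -2, "yaw": 0}, {"tx": 0, "ty": 0, "tz": -2, "yaw": 0}, {"tx": 0, "ty": 0, "tz": -2, "yaw": 0}, {"tx": 0, "ty": 0, "tz": -1, "yaw": 0}, {"tx": 0, "ty": 0, "tz": 0, "yaw": 0}]}}

```text
time_s: 28.85
position: [0.426, -0.1724, 0.2198]
tool_rot: [[-0.62, 0.784, -0.033], [0.785, 0.618, -0.053], [-0.021, -0.059, -0.998]]
ft_force: [0.5, -0.7, 0.1]
grip_width: 0.0856
```

>>> {"method": "carry_out", "body": {"rows": [{"tx": 0, "ty": 0, "tz": 0, "yaw": -0.1}, {"tx": 0, "ty": 0, "tz": 0, "yaw": -0.15}, {"tx": 0, "ty": 0, "tz": 0, "yaw": -0.15}, {"tx": 0, "ty": 0, "tz": 0, "yaw": -0.15}, {"tx": 0, "ty": 0, "tz": 0, "yaw": -0.1}, {"tx": 0, "ty": 0, "tz": 0, "yaw": 0}]}}

```text
time_s: 29.45
position: [0.4263, -0.1721, 0.2252]
tool_rot: [[-0.971, 0.237, -0.027], [0.238, 0.97, -0.057], [0.013, -0.062, -0.998]]
ft_force: [-0.0, -0.0, 0.9]
grip_width: 0.0852
```

>>> {"method": "carry_out", "body": {"rows": [{"tx": 0, "ty": 0, "tz": 0, "yaw": 0.12}, {"tx": 0, "ty": 0, "tz": 0, "yaw": 0.15}, {"tx": 0, "ty": 0, "tz": 0, "yaw": 0.15}, {"tx": 0, "ty": 0, "tz": 0, "yaw": 0.15}, {"tx": 0, "ty": 0, "tz": 0, "yaw": 0.15}, {"tx": 0, "ty": 0, "tz": 0, "yaw": 0.15}, {"tx": 0, "ty": 0, "tz": 0, "yaw": 0.15}, {"tx": 0, "ty": 0, "tz": 0, "yaw": 0.15}, {"tx": 0, "ty": 0, "tz": 0, "yaw": 0.15}, {"tx": 0, "ty": 0, "tz": 0, "yaw": 0.15}, {"tx": 0, "ty": 0, "tz": 0, "yaw": 0.15}, {"tx": 0, "ty": 0, "tz": 0, "yaw": 0.12}]}}

```text
time_s: 30.65
position: [0.4261, -0.1714, 0.2302]
tool_rot: [[0.414, 0.91, -0.024], [0.908, -0.414, -0.059], [-0.064, 0.003, -0.998]]
ft_force: [0.5, 0.0, -1.0]
grip_width: 0.0855
```

>>> {"method": "carry_out", "body": {"rows": [{"tx": 0, "ty": 0, "tz": 0, "yaw": 0}, {"tx": 0, "ty": 0, "tz": 0, "yaw": 0}]}}

```text
time_s: 30.85
position: [0.426, -0.1713, 0.2308]
tool_rot: [[0.416, 0.909, -0.023], [0.907, -0.417, -0.059], [-0.064, 0.004, -0.998]]
ft_force: [0.4, 0.6, -0.2]
grip_width: 0.0852
```

```bash
python3 - <<'E'
from h import *
rim((.438,-.1635)); s=env.observe();print(s['tool_rot'].round(3).tolist(),s['q'].round(1))
E
```

```text
t 30.85 tcp [ 0.426  -0.1713  0.2308] ctr [ 0.4378 -0.1637] rms 0.00036 73 shift cm to tcp z=0.032 [ 2.45  0.68 19.77]
[[0.416, 0.909, -0.023], [0.907, -0.417, -0.059], [-0.064, 0.004, -0.998]] [-34.8  13.3  89.1  -3.7  76.8  -9.3]
```

Jaw axis is now horizontal and the centre agrees from a new camera side. Gentle descent on the medium sieve.

>>> {"method": "carry_out", "body": {"rows": [{"tx": 0.7, "ty": 0.2, "tz": 1, "yaw": 0}, {"tx": 0.8, "ty": 0.2, "tz": 1.5, "yaw": 0}, {"tx": 0.6, "ty": 0.2, "tz": 2, "yaw": 0}, {"tx": 0.3, "ty": 0.1, "tz": 2, "yaw": 0}, {"tx": 0, "ty": 0, "tz": 2, "yaw": 0}, {"tx": 0, "ty": 0, "tz": 2, "yaw": 0}, {"tx": 0, "ty": 0, "tz": 2, "yaw": 0}, {"tx": 0, "ty": 0, "tz": 1.5, "yaw": 0}, {"tx": 0, "ty": 0, "tz": 1, "yaw": 0}, {"tx": 0, "ty": 0, "tz": 0.5, "yaw": 0}, {"tx": 0, "ty": 0, "tz": 0, "yaw": 0}]}}

```text
time_s: 32.0
position: [0.44, -0.1567, 0.0628]
tool_rot: [[0.404, 0.914, -0.025], [0.913, -0.405, -0.057], [-0.062, -0.0, -0.998]]
ft_force: [0.7, -1.2, 0.7]
grip_width: 0.0857
```

```bash
python3 - <<'E'
from h import *
s=env.observe();print(s['position'].round(4),s['tool_rot'][:,2].round(3),tool(s,[.4378,-.1637,.02]))
E
```

```text
[ 0.44   -0.1567  0.0628] [-0.025 -0.057 -0.998] [-0.46  0.08  4.32]
```

>>> {"method": "carry_out", "body": {"rows": [{"tx": -0.25, "ty": 0.05, "tz": 0.3, "yaw": 0}, {"tx": -0.2, "ty": 0, "tz": 0.6, "yaw": 0}, {"tx": 0, "ty": 0, "tz": 0.8, "yaw": 0}, {"tx": 0, "ty": 0, "tz": 0.8, "yaw": 0}, {"tx": 0, "ty": 0, "tz": 0.6, "yaw": 0}, {"tx": 0, "ty": 0, "tz": 0.4, "yaw": 0}, {"tx": 0, "ty": 0, "tz": 0.2, "yaw": 0}, {"tx": 0, "ty": 0, "tz": 0, "yaw": 0}]}}

```text
time_s: 32.8
position: [0.4382, -0.1638, 0.0237]
tool_rot: [[0.404, 0.915, -0.024], [0.913, -0.404, -0.058], [-0.062, 0.002, -0.998]]
ft_force: [0.2, 0.9, -0.4]
grip_width: 0.0853
```

>>> {"method": "carry_out", "body": {"rows": [{"tx": 0, "ty": 0, "tz": 0.2, "yaw": 0}, {"tx": 0, "ty": 0, "tz": 0.1, "yaw": 0}, {"tx": 0, "ty": 0, "tz": 0, "yaw": 0}]}}

```text
time_s: 33.1
position: [0.4384, -0.1641, 0.0208]
tool_rot: [[0.404, 0.915, -0.023], [0.913, -0.404, -0.058], [-0.062, 0.003, -0.998]]
ft_force: [0.5, -0.3, -0.0]
grip_width: 0.0856
```

>>> {"method": "carry_out", "body": {"rows": [{"tx": 0, "ty": 0, "tz": 0, "yaw": 0}, {"tx": 0, "ty": 0, "tz": 0, "yaw": 0}, {"tx": 0, "ty": 0, "tz": 0, "yaw": 0}, {"tx": 0, "ty": 0, "tz": 0, "yaw": 0}, {"tx": 0, "ty": 0, "tz": 0, "yaw": 0}, {"tx": 0, "ty": 0, "tz": 0, "yaw": 0}], "jaw": 1, "squeeze": 40}}

```text
time_s: 33.7
position: [0.4384, -0.164, 0.0216]
tool_rot: [[0.404, 0.915, -0.022], [0.913, -0.404, -0.059], [-0.063, 0.003, -0.998]]
ft_force: [0.2, 0.1, -0.4]
grip_width: 0.0556
```

>>> {"method": "carry_out", "body": {"rows": [{"tx": 0, "ty": 0, "tz": -1, "yaw": 0}, {"tx": 0, "ty": 0, "tz": -2, "yaw": 0}, {"tx": 0, "ty": 0, "tz": -2.5, "yaw": 0}, {"tx": 0, "ty": 0, "tz": -2.5, "yaw": 0}, {"tx": 0, "ty": 0, "tz": -2.5, "yaw": 0}, {"tx": 0, "ty": 0, "tz": -2.5, "yaw": 0}, {"tx": 0, "ty": 0, "tz": -2.5, "yaw": 0}, {"tx": 0, "ty": 0, "tz": -2.5, "yaw": 0}, {"tx": 0, "ty": 0, "tz": -2.5, "yaw": 0}, {"tx": 0, "ty": 0, "tz": -2, "yaw": 0}, {"tx": 0, "ty": 0, "tz": -1, "yaw": 0}, {"tx": 0, "ty": 0, "tz": 0, "yaw": 0}]}}

```text
time_s: 34.9
position: [0.4415, -0.1475, 0.2725]
tool_rot: [[0.403, 0.915, -0.021], [0.913, -0.404, -0.058], [-0.061, 0.004, -0.998]]
ft_force: [1.1, 1.1, -1.9]
grip_width: 0.0558
```

```bash
python3 - <<'E'
from h import *
s=env.observe();print(s['position'].round(4),s['tool_rot'][:,2].round(3),tool(s,[.481,.3945,.26]))
E
```

```text
[ 0.4415 -0.1475  0.2725] [-0.021 -0.058 -0.998] [ 51.16 -18.27  -1.96]
```

>>> {"method": "carry_out", "body": {"rows": [{"tx": 1.2, "ty": -0.43, "tz": -0.05, "yaw": 0}, {"tx": 2, "ty": -0.7, "tz": -0.1, "yaw": 0}, {"tx": 2.7, "ty": -0.97, "tz": -0.1, "yaw": 0}, {"tx": 2.7, "ty": -0.97, "tz": -0.1, "yaw": 0}, {"tx": 2.7, "ty": -0.97, "tz": -0.1, "yaw": 0}, {"tx": 2.7, "ty": -0.97, "tz": -0.1, "yaw": 0}, {"tx": 2.7, "ty": -0.97, "tz": -0.1, "yaw": 0}, {"tx": 2.7, "ty": -0.97, "tz": -0.1, "yaw": 0}, {"tx": 2.7, "ty": -0.97, "tz": -0.1, "yaw": 0}, {"tx": 2.7, "ty": -0.97, "tz": -0.1, "yaw": 0}, {"tx": 2.7, "ty": -0.97, "tz": -0.1, "yaw": 0}, {"tx": 2.7, "ty": -0.97, "tz": -0.1, "yaw": 0}]}}

```text
time_s: 36.1
position: [0.4569, 0.1915, 0.257]
tool_rot: [[0.405, 0.913, -0.04], [0.912, -0.407, -0.053], [-0.065, -0.015, -0.998]]
ft_force: [-0.4, -0.5, -1.6]
grip_width: 0.0561
```

>>> {"method": "carry_out", "body": {"rows": [{"tx": 2.7, "ty": -0.97, "tz": -0.1, "yaw": 0}, {"tx": 2.7, "ty": -0.97, "tz": -0.1, "yaw": 0}, {"tx": 2.7, "ty": -0.97, "tz": -0.1, "yaw": 0}, {"tx": 2.7, "ty": -0.97, "tz": -0.1, "yaw": 0}, {"tx": 2.4, "ty": -0.9, "tz": -0.1, "yaw": 0}, {"tx": 1.8, "ty": -0.65, "tz": 0, "yaw": 0}, {"tx": 1.2, "ty": -0.4, "tz": 0, "yaw": 0}, {"tx": 0.6, "ty": -0.2, "tz": 0, "yaw": 0}, {"tx": 0, "ty": 0, "tz": 0, "yaw": 0}]}}

```text
time_s: 37.0
position: [0.4603, 0.384, 0.2429]
tool_rot: [[0.398, 0.916, -0.057], [0.914, -0.401, -0.06], [-0.078, -0.028, -0.997]]
ft_force: [-0.1, -0.3, -0.6]
grip_width: 0.056
```

```bash
python3 - <<'E'
from h import *
s=env.observe();print(s['position'].round(4),s['tool_rot'].round(3).tolist(),tool(s,[.481,.3945,.15]))
E
```

```text
[0.4603 0.384  0.2429] [[0.398, 0.916, -0.057], [0.914, -0.401, -0.06], [-0.078, -0.028, -0.997]] [2.5  1.73 9.08]
```

>>> {"method": "carry_out", "body": {"rows": [{"tx": 0.6, "ty": 0.4, "tz": 0.5, "yaw": 0}, {"tx": 0.8, "ty": 0.5, "tz": 1.2, "yaw": 0}, {"tx": 0.6, "ty": 0.45, "tz": 1.5, "yaw": 0}, {"tx": 0.3, "ty": 0.3, "tz": 1.5, "yaw": 0}, {"tx": 0, "ty": 0, "tz": 1.5, "yaw": 0}, {"tx": 0, "ty": 0, "tz": 1.2, "yaw": 0}, {"tx": 0, "ty": 0, "tz": 0.6, "yaw": 0}, {"tx": 0, "ty": 0, "tz": 0.2, "yaw": 0}, {"tx": 0, "ty": 0, "tz": 0, "yaw": 0}]}}

```text
time_s: 37.9
position: [0.4838, 0.3902, 0.1477]
tool_rot: [[0.403, 0.913, -0.062], [0.911, -0.407, -0.063], [-0.083, -0.031, -0.996]]
ft_force: [-0.6, -0.1, -0.3]
grip_width: 0.056
```

```bash
python3 - <<'E'
from h import *
s=env.observe();print(s['position'].round(4),s['tool_rot'].round(3).tolist(),tool(s,[.481,.3945,.1256]))
E
```

```text
[0.4838 0.3902 0.1477] [[0.403, 0.913, -0.062], [0.911, -0.407, -0.063], [-0.083, -0.031, -0.996]] [ 0.46 -0.36  2.19]
```

>>> {"method": "carry_out", "body": {"rows": [{"tx": 0.25, "ty": -0.2, "tz": 0, "yaw": 0}, {"tx": 0.2, "ty": -0.15, "tz": 0.2, "yaw": 0}, {"tx": 0, "ty": 0, "tz": 0.4, "yaw": 0}, {"tx": 0, "ty": 0, "tz": 0.4, "yaw": 0}, {"tx": 0, "ty": 0, "tz": 0.2, "yaw": 0}, {"tx": 0, "ty": 0, "tz": 0, "yaw": 0}]}}

```text
time_s: 38.5
position: [0.482, 0.396, 0.136]
tool_rot: [[0.403, 0.913, -0.059], [0.912, -0.407, -0.062], [-0.08, -0.029, -0.996]]
ft_force: [-0.1, 1.0, -1.7]
grip_width: 0.056
```

```bash
python3 - <<'E'
from h import *
s=env.observe();print(s['position'].round(4),s['tool_rot'][:,2].round(3),tool(s,[.481,.3945,.1256]))
E
```

```text
[0.482 0.396 0.136] [-0.059 -0.062 -0.996] [-0.09 -0.    1.05]
```

>>> {"method": "carry_out", "body": {"rows": [{"tx": -0.1, "ty": 0, "tz": 0.2, "yaw": 0}, {"tx": 0, "ty": 0, "tz": 0.3, "yaw": 0}, {"tx": 0, "ty": 0, "tz": 0.3, "yaw": 0}, {"tx": 0, "ty": 0, "tz": 0.2, "yaw": 0}, {"tx": 0, "ty": 0, "tz": 0.1, "yaw": 0}]}}

```text
time_s: 39.0
position: [0.4819, 0.3943, 0.1259]
tool_rot: [[0.404, 0.913, -0.056], [0.912, -0.407, -0.06], [-0.078, -0.026, -0.997]]
ft_force: [-1.0, -0.6, 8.5]
grip_width: 0.0561
```

>>> {"method": "carry_out", "body": {"rows": [{"tx": 0, "ty": 0, "tz": 0.15, "yaw": 0}, {"tx": 0, "ty": 0, "tz": 0.1, "yaw": 0}]}}

```text
time_s: 39.2
position: [0.4825, 0.3945, 0.1261]
tool_rot: [[0.404, 0.913, -0.052], [0.912, -0.407, -0.059], [-0.075, -0.023, -0.997]]
ft_force: [-3.1, -0.3, 4.8]
grip_width: 0.0564
```

>>> {"method": "carry_out", "body": {"rows": [{"tx": 0, "ty": 0, "tz": 0, "yaw": 0}, {"tx": 0, "ty": 0, "tz": 0, "yaw": 0}, {"tx": 0, "ty": 0, "tz": 0, "yaw": 0}, {"tx": 0, "ty": 0, "tz": 0, "yaw": 0}, {"tx": 0, "ty": 0, "tz": 0, "yaw": 0}], "jaw": -1}}

```text
time_s: 39.7
position: [0.4827, 0.3946, 0.1261]
tool_rot: [[0.404, 0.913, -0.051], [0.912, -0.407, -0.058], [-0.074, -0.023, -0.997]]
ft_force: [-0.0, 0.3, 0.1]
grip_width: 0.0853
```

>>> {"method": "carry_out", "body": {"rows": [{"tx": 0, "ty": 0, "tz": -1, "yaw": 0}, {"tx": 0, "ty": 0, "tz": -2, "yaw": 0}, {"tx": 0, "ty": 0, "tz": -2.5, "yaw": 0}, {"tx": 0, "ty": 0, "tz": -2.5, "yaw": 0}, {"tx": 0, "ty": 0, "tz": -2.5, "yaw": 0}, {"tx": 0, "ty": 0, "tz": -2, "yaw": 0}, {"tx": 0, "ty": 0, "tz": -1, "yaw": 0}, {"tx": 0, "ty": 0, "tz": 0, "yaw": 0}]}}

```text
time_s: 40.5
position: [0.4897, 0.4028, 0.2699]
tool_rot: [[0.404, 0.913, -0.05], [0.912, -0.407, -0.058], [-0.073, -0.022, -0.997]]
ft_force: [0.0, -0.0, 0.6]
grip_width: 0.0852
```

```bash
cat > chk.py <<'E'
from h import *
import sys
def check(ztop,name,ctr=(.481,.3945)):
    s=env.observe();p=env.camera_params('wrist');im=env.get_image('wrist')[:,:,::-1].copy()
    for z,c in((ztop,(0,0,255)),(ztop+.008,(0,255,255))):
        for a in np.arange(0,6.28,.12):
            u=proj(p,(ctr[0]+.029*np.cos(a),ctr[1]+.029*np.sin(a),z));cv2.circle(im,tuple(int(round(v)) for v in u),0,c,-1)
    u=proj(p,(*ctr,ztop)).astype(int);x,y=max(u[0]-80,0),max(u[1]-70,0);w=im[y:y+140,x:x+160]
    q=env.camera_params('side');sd=env.get_image('side')[:,:,::-1][100:210,190:300]
    cv2.imwrite(name,np.hstack([cv2.resize(w,(400,350),interpolation=cv2.INTER_CUBIC),cv2.resize(sd,(350,350),interpolation=cv2.INTER_CUBIC)]))
    print(s['position'].round(4),s['tool_rot'].round(3).tolist(),s['q'].round(1))
    return s
E
python3 - <<'E'
from chk import *
s=check(.136,'pics/w9.png');print(tool(s,(.538,-.043,.26)))
E
```

```text
[0.4897 0.4028 0.2699] [[0.404, 0.913, -0.05], [0.912, -0.407, -0.058], [-0.073, -0.022, -0.997]] [29.3 31.8 53.  -1.5 99.3 53.1]
[-38.62  22.56   3.31]
```

View pics/w9.png

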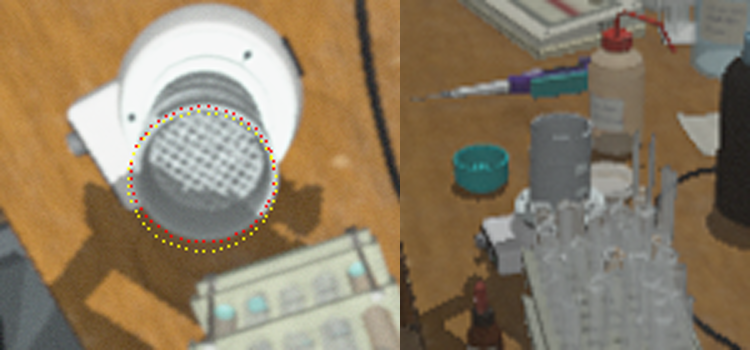

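The medium sieve is home: the red predicted rim matches the seen rim and the side view shows a straight column. Next, the coarse sieve.

>>> {"method": "carry_out", "body": {"rows": [{"tx": -1, "ty": 0.6, "tz": 0, "yaw": 0}, {"tx": -1.7, "ty": 1, "tz": 0.1, "yaw": 0}, {"tx": -2.35, "ty": 1.37, "tz": 0.1, "yaw": 0}, {"tx": -2.35, "ty": 1.37, "tz": 0.1, "yaw": 0}, {"tx": -2.35, "ty": 1.37, "tz": 0.1, "yaw": 0}, {"tx": -2.35, "ty": 1.37, "tz": 0.1, "yaw": 0}, {"tx": -2.35, "ty": 1.37, "tz": 0.1, "yaw": 0}, {"tx": -2.35, "ty": 1.37, "tz": 0.1, "yaw": 0}, {"tx": -2.35, "ty": 1.37, "tz": 0.1, "yaw": 0}, {"tx": -2.35, "ty": 1.37, "tz": 0.1, "yaw": 0}, {"tx": -2.35, "ty": 1.37, "tz": 0.1, "yaw": 0}, {"tx": -2.35, "ty": 1.37, "tz": 0.1, "yaw": 0}]}}

```text
time_s: 41.8
position: [0.5175, 0.0828, 0.2611]
tool_rot: [[0.4, 0.913, -0.077], [0.912, -0.405, -0.067], [-0.093, -0.043, -0.995]]
ft_force: [0.1, 0.2, -0.1]
grip_width: 0.0854
```

>>> {"method": "carry_out", "body": {"rows": [{"tx": -2.35, "ty": 1.37, "tz": 0.2, "yaw": 0}, {"tx": -2.35, "ty": 1.37, "tz": 0.2, "yaw": 0}, {"tx": -2.1, "ty": 1.2, "tz": 0.1, "yaw": 0}, {"tx": -1.6, "ty": 0.9, "tz": 0, "yaw": 0}, {"tx": -1, "ty": 0.6, "tz": 0, "yaw": 0}, {"tx": -0.5, "ty": 0.3, "tz": 0, "yaw": 0}, {"tx": 0, "ty": 0, "tz": 0, "yaw": 0}, {"tx": 0, "ty": 0, "tz": 0, "yaw": 0}]}}

```text
time_s: 42.6
position: [0.5251, -0.0416, 0.257]
tool_rot: [[0.405, 0.91, -0.09], [0.909, -0.411, -0.065], [-0.096, -0.056, -0.994]]
ft_force: [0.1, 0.0, -0.6]
grip_width: 0.0852
```

```bash
python3 - <<'E'
from h import *
rim((.537,-.043),name='pics/w10.png'); s=env.observe();print(s['tool_rot'].round(3).tolist(),s['q'].round(1))
E
```

```text
t 42.6 tcp [ 0.5251 -0.0416  0.257 ] ctr [ 0.5378 -0.0421] rms 0.00039 67 shift cm to tcp z=0.032 [ 2.63  2.43 22.24]
[[0.404, 0.91, -0.09], [0.91, -0.41, -0.065], [-0.096, -0.056, -0.994]] [-15.   21.1  73.3  -4.9  89.7   9.3]
```

>>> {"method": "carry_out", "body": {"rows": [{"tx": 0.4, "ty": 0.3, "tz": 1, "yaw": 0}, {"tx": 0.6, "ty": 0.4, "tz": 2, "yaw": 0}, {"tx": 0.4, "ty": 0.3, "tz": 2, "yaw": 0}, {"tx": 0.2, "ty": 0, "tz": 1, "yaw": 0}, {"tx": 0, "ty": 0, "tz": 0, "yaw": 0}]}}

```text
time_s: 43.15
position: [0.5359, -0.0312, 0.1913]
tool_rot: [[0.4, 0.912, -0.089], [0.911, -0.407, -0.065], [-0.096, -0.056, -0.994]]
ft_force: [1.4, 0.3, 0.7]
grip_width: 0.0851
```

>>> {"method": "carry_out", "body": {"rows": [{"tx": 0, "ty": 0, "tz": 4, "yaw": 0}, {"tx": 0, "ty": 0, "tz": 4, "yaw": 0}, {"tx": 0, "ty": 0, "tz": 0, "yaw": 0}, {"tx": 0, "ty": 0, "tz": 0, "yaw": 0}, {"tx": 0, "ty": 0, "tz": -1, "yaw": 0}, {"tx": 0, "ty": 0, "tz": -2, "yaw": 0}, {"tx": 0, "ty": 0, "tz": -2, "yaw": 0}, {"tx": 0, "ty": 0, "tz": -2, "yaw": 0}, {"tx": 0, "ty": 0, "tz": -1, "yaw": 0}, {"tx": 0, "ty": 0, "tz": 0, "yaw": 0}]}}

```text
time_s: 44.15
position: [0.5416, -0.0301, 0.2122]
tool_rot: [[0.4, 0.914, -0.062], [0.912, -0.404, -0.072], [-0.091, -0.028, -0.996]]
ft_force: [-0.1, -0.1, -1.0]
grip_width: 0.0855
```

>>> {"method": "carry_out", "body": {"rows": [{"tx": 0, "ty": 0, "tz": 4, "yaw": 0}, {"tx": 0, "ty": 0, "tz": 4, "yaw": 0}, {"tx": 0, "ty": 0, "tz": 1, "yaw": 0}, {"tx": 0, "ty": 0, "tz": 0, "yaw": 0}, {"tx": 0, "ty": 0, "tz": -1, "yaw": 0}, {"tx": 0, "ty": 0, "tz": -2, "yaw": 0}, {"tx": 0, "ty": 0, "tz": -2, "yaw": 0}, {"tx": 0, "ty": 0, "tz": -2, "yaw": 0}, {"tx": 0, "ty": 0, "tz": -1, "yaw": 0}, {"tx": 0, "ty": 0, "tz": 0, "yaw": 0}]}}

```text
time_s: 45.15
position: [0.5462, -0.0303, 0.225]
tool_rot: [[0.402, 0.915, -0.031], [0.912, -0.403, -0.079], [-0.085, 0.003, -0.996]]
ft_force: [-0.6, 0.2, 0.8]
grip_width: 0.0855
```

>>> {"method": "carry_out", "body": {"rows": [{"tx": 0, "ty": 0, "tz": 4, "yaw": 0}, {"tx": 0, "ty": 0, "tz": 4, "yaw": 0}, {"tx": 0, "ty": 0, "tz": 1, "yaw": 0}, {"tx": 0, "ty": 0, "tz": 0, "yaw": 0}, {"tx": 0, "ty": 0, "tz": -1, "yaw": 0}, {"tx": 0, "ty": 0, "tz": -2, "yaw": 0}, {"tx": 0, "ty": 0, "tz": -2, "yaw": 0}, {"tx": 0, "ty": 0, "tz": -2, "yaw": 0}, {"tx": 0, "ty": 0, "tz": -1, "yaw": 0}, {"tx": 0, "ty": 0, "tz": 0, "yaw": 0}]}}

```text
time_s: 46.15
position: [0.5506, -0.0304, 0.2374]
tool_rot: [[0.402, 0.915, -0.002], [0.912, -0.401, -0.085], [-0.079, 0.032, -0.996]]
ft_force: [0.5, -0.7, -0.9]
grip_width: 0.0853
```

```bash
python3 - <<'E'
from h import *
p=env.camera_params('top'); print('slab edge',[onplane(p,(u,147),z).round(3) for u in(300,335) for z in(.03,.05)])
rim((.538,-.042)); s=env.observe();print(s['tool_rot'].round(3).tolist(),s['q'].round(1))
E
```

```text
slab edge [array([0.62 , 0.059, 0.03 ]), array([0.614, 0.061, 0.05 ]), array([ 0.622, -0.06 ,  0.03 ]), array([ 0.616, -0.056,  0.05 ])]
t 46.15 tcp [ 0.5506 -0.0304  0.2374] ctr [ 0.538  -0.0418] rms 0.0004 68 shift cm to tcp z=0.032 [ 0.08 -1.36 20.57]
[[0.402, 0.915, -0.003], [0.912, -0.401, -0.085], [-0.079, 0.032, -0.996]] [-13.3  22.2  74.8  -4.8  82.   11.1]
```

>>> {"method": "carry_out", "body": {"rows": [{"tx": 0, "ty": 0, "tz": 0, "yaw": -0.1}, {"tx": 0, "ty": 0, "tz": 0, "yaw": -0.15}, {"tx": 0, "ty": 0, "tz": 0, "yaw": -0.12}, {"tx": 0, "ty": 0, "tz": 0, "yaw": 0}, {"tx": 0, "ty": 0, "tz": 0, "yaw": 0}]}}

```text
time_s: 46.7
position: [0.5501, -0.0301, 0.2389]
tool_rot: [[0.035, 0.999, -0.001], [0.996, -0.035, -0.086], [-0.086, 0.002, -0.996]]
ft_force: [0.3, -0.1, 0.1]
grip_width: 0.0852
```

```bash
python3 - <<'E'
from h import *
s=env.observe();print(s['position'].round(4),s['tool_rot'].round(3).tolist(),tool(s,[.538,-.0418,.0205]))
E
```

```text
[ 0.5501 -0.0301  0.2389] [[0.035, 0.999, -0.001], [0.996, -0.035, -0.086], [-0.086, 0.002, -0.996]] [ 0.66 -1.21 21.86]
```

>>> {"method": "carry_out", "body": {"rows": [{"tx": 0.2, "ty": -0.3, "tz": 1, "yaw": 0}, {"tx": 0.3, "ty": -0.5, "tz": 1.7, "yaw": 0}, {"tx": 0.2, "ty": -0.4, "tz": 2, "yaw": 0}, {"tx": 0, "ty": 0, "tz": 2.2, "yaw": 0}, {"tx": 0, "ty": 0, "tz": 2.2, "yaw": 0}, {"tx": 0, "ty": 0, "tz": 2.2, "yaw": 0}, {"tx": 0, "ty": 0, "tz": 2, "yaw": 0}, {"tx": 0, "ty": 0, "tz": 1.6, "yaw": 0}, {"tx": 0, "ty": 0, "tz": 1, "yaw": 0}, {"tx": 0, "ty": 0, "tz": 0.5, "yaw": 0}, {"tx": 0, "ty": 0, "tz": 0, "yaw": 0}]}}

```text
time_s: 47.8
position: [0.5336, -0.0352, 0.0637]
tool_rot: [[0.056, 0.998, -0.005], [0.995, -0.056, -0.084], [-0.084, -0.0, -0.996]]
ft_force: [0.7, -0.6, 0.2]
grip_width: 0.0854
```

```bash
python3 - <<'E'
from h import *
s=env.observe();print(s['position'].round(4),s['tool_rot'].round(3).tolist(),tool(s,[.538,-.0418,.0205]))
E
```

```text
[ 0.5336 -0.0352  0.0637] [[0.056, 0.998, -0.005], [0.995, -0.056, -0.084], [-0.084, -0.0, -0.996]] [-0.27  0.48  4.36]
```

>>> {"method": "carry_out", "body": {"rows": [{"tx": -0.15, "ty": 0.25, "tz": 0.2, "yaw": 0}, {"tx": -0.1, "ty": 0.2, "tz": 0.6, "yaw": 0}, {"tx": 0, "ty": 0, "tz": 0.8, "yaw": 0}, {"tx": 0, "ty": 0, "tz": 0.8, "yaw": 0}, {"tx": 0, "ty": 0, "tz": 0.8, "yaw": 0}, {"tx": 0, "ty": 0, "tz": 0.5, "yaw": 0}, {"tx": 0, "ty": 0, "tz": 0.3, "yaw": 0}, {"tx": 0, "ty": 0, "tz": 0, "yaw": 0}]}}

```text
time_s: 48.6
position: [0.5391, -0.042, 0.022]
tool_rot: [[0.057, 0.998, -0.002], [0.995, -0.057, -0.085], [-0.085, 0.003, -0.996]]
ft_force: [-0.9, -0.6, 0.2]
grip_width: 0.0854
```

>>> {"method": "carry_out", "body": {"rows": [{"tx": 0, "ty": 0, "tz": 0, "yaw": 0}, {"tx": 0, "ty": 0, "tz": 0, "yaw": 0}, {"tx": 0, "ty": 0, "tz": 0, "yaw": 0}, {"tx": 0, "ty": 0, "tz": 0, "yaw": 0}, {"tx": 0, "ty": 0, "tz": 0, "yaw": 0}, {"tx": 0, "ty": 0, "tz": 0, "yaw": 0}], "jaw": 1, "squeeze": 40}}

```text
time_s: 49.2
position: [0.5393, -0.0419, 0.023]
tool_rot: [[0.057, 0.998, -0.001], [0.995, -0.057, -0.085], [-0.085, 0.004, -0.996]]
ft_force: [-0.1, 0.4, -0.7]
grip_width: 0.0557
```

>>> {"method": "carry_out", "body": {"rows": [{"tx": 0, "ty": 0, "tz": -1, "yaw": 0}, {"tx": 0, "ty": 0, "tz": -2, "yaw": 0}, {"tx": 0, "ty": 0, "tz": -2.5, "yaw": 0}, {"tx": 0, "ty": 0, "tz": -2.5, "yaw": 0}, {"tx": 0, "ty": 0, "tz": -2.5, "yaw": 0}, {"tx": 0, "ty": 0, "tz": -2.5, "yaw": 0}, {"tx": 0, "ty": 0, "tz": -2.5, "yaw": 0}, {"tx": 0, "ty": 0, "tz": -2.5, "yaw": 0}, {"tx": 0, "ty": 0, "tz": -2.5, "yaw": 0}, {"tx": 0, "ty": 0, "tz": -2, "yaw": 0}, {"tx": 0, "ty": 0, "tz": -1, "yaw": 0}, {"tx": 0, "ty": 0, "tz": 0, "yaw": 0}]}}

```text
time_s: 50.4
position: [0.5375, -0.02, 0.2733]
tool_rot: [[0.057, 0.998, 0.001], [0.995, -0.056, -0.084], [-0.084, 0.006, -0.996]]
ft_force: [-0.4, -0.3, -2.7]
grip_width: 0.0562
```

```bash
python3 - <<'E'
from h import *
s=env.observe();print(s['position'].round(4),s['tool_rot'].round(3).tolist(),tool(s,[.481,.3945,.26]))
E
```

```text
[ 0.5375 -0.02    0.2733] [[0.057, 0.998, 0.001], [0.995, -0.056, -0.084], [-0.084, 0.006, -0.996]] [41.03 -7.98 -2.17]
```

>>> {"method": "carry_out", "body": {"rows": [{"tx": 1.2, "ty": -0.25, "tz": -0.1, "yaw": 0}, {"tx": 2, "ty": -0.4, "tz": -0.1, "yaw": 0}, {"tx": 2.6, "ty": -0.5, "tz": -0.2, "yaw": 0}, {"tx": 2.6, "ty": -0.5, "tz": -0.2, "yaw": 0}, {"tx": 2.6, "ty": -0.5, "tz": -0.2, "yaw": 0}, {"tx": 2.6, "ty": -0.5, "tz": -0.2, "yaw": 0}, {"tx": 2.6, "ty": -0.5, "tz": -0.2, "yaw": 0}, {"tx": 2.6, "ty": -0.5, "tz": -0.2, "yaw": 0}, {"tx": 2.6, "ty": -0.5, "tz": -0.2, "yaw": 0}, {"tx": 2.6, "ty": -0.5, "tz": -0.2, "yaw": 0}, {"tx": 2.6, "ty": -0.5, "tz": -0.2, "yaw": 0}, {"tx": 2.6, "ty": -0.5, "tz": -0.2, "yaw": 0}]}}

```text
time_s: 51.6
position: [0.4881, 0.2911, 0.2559]
tool_rot: [[0.058, 0.998, -0.027], [0.995, -0.06, -0.086], [-0.087, -0.022, -0.996]]
ft_force: [0.5, -0.4, -1.3]
grip_width: 0.0559
```

>>> {"method": "carry_out", "body": {"rows": [{"tx": 2.6, "ty": -0.5, "tz": -0.2, "yaw": 0}, {"tx": 2.3, "ty": -0.45, "tz": -0.2, "yaw": 0}, {"tx": 1.8, "ty": -0.35, "tz": -0.1, "yaw": 0}, {"tx": 1.2, "ty": -0.2, "tz": -0.1, "yaw": 0}, {"tx": 0.6, "ty": -0.1, "tz": 0, "yaw": 0}, {"tx": 0, "ty": 0, "tz": 0, "yaw": 0}]}}

```text
time_s: 52.2
position: [0.4707, 0.3855, 0.2468]
tool_rot: [[0.051, 0.998, -0.039], [0.994, -0.055, -0.092], [-0.094, -0.034, -0.995]]
ft_force: [0.3, -1.0, -2.0]
grip_width: 0.0556
```

```bash
python3 - <<'E'
from h import *
s=env.observe();print(s['position'].round(4),s['tool_rot'].round(3).tolist(),tool(s,[.481,.3945,.175]))
E
```

```text
[0.4707 0.3855 0.2468] [[0.051, 0.998, -0.039], [0.994, -0.055, -0.092], [-0.094, -0.034, -0.995]] [1.62 1.22 7.02]
```

>>> {"method": "carry_out", "body": {"rows": [{"tx": 0.4, "ty": 0.3, "tz": 0.5, "yaw": 0}, {"tx": 0.5, "ty": 0.4, "tz": 1, "yaw": 0}, {"tx": 0.4, "ty": 0.3, "tz": 1.3, "yaw": 0}, {"tx": 0.2, "ty": 0.1, "tz": 1.4, "yaw": 0}, {"tx": 0, "ty": 0, "tz": 1.2, "yaw": 0}, {"tx": 0, "ty": 0, "tz": 0.6, "yaw": 0}, {"tx": 0, "ty": 0, "tz": 0.2, "yaw": 0}, {"tx": 0, "ty": 0, "tz": 0, "yaw": 0}]}}

```text
time_s: 53.0
position: [0.4823, 0.3915, 0.1753]
tool_rot: [[0.056, 0.997, -0.043], [0.994, -0.06, -0.094], [-0.097, -0.038, -0.995]]
ft_force: [-0.3, -0.5, -0.9]
grip_width: 0.0557
```

```bash
python3 - <<'E'
from h import *
s=env.observe();print(s['position'].round(4),s['tool_rot'].round(3).tolist(),tool(s,[.481,.3945,.151]))
E
```

```text
[0.4823 0.3915 0.1753] [[0.056, 0.997, -0.043], [0.994, -0.06, -0.094], [-0.097, -0.038, -0.995]] [ 0.52 -0.06  2.39]
```

>>> {"method": "carry_out", "body": {"rows": [{"tx": 0.25, "ty": 0, "tz": 0.1, "yaw": 0}, {"tx": 0.2, "ty": -0.05, "tz": 0.3, "yaw": 0}, {"tx": 0, "ty": 0, "tz": 0.4, "yaw": 0}, {"tx": 0, "ty": 0, "tz": 0.4, "yaw": 0}, {"tx": 0, "ty": 0, "tz": 0.2, "yaw": 0}, {"tx": 0, "ty": 0, "tz": 0, "yaw": 0}]}}

```text
time_s: 53.6
position: [0.4819, 0.3954, 0.161]
tool_rot: [[0.056, 0.998, -0.041], [0.994, -0.06, -0.093], [-0.095, -0.035, -0.995]]
ft_force: [0.6, -0.8, -1.7]
grip_width: 0.0557
```

```bash
python3 - <<'E'
from h import *
s=env.observe();print(s['position'].round(4),s['tool_rot'][:,2].round(3),tool(s,[.481,.3945,.151]))
E
```

```text
[0.4819 0.3954 0.161 ] [-0.041 -0.093 -0.995] [-0.   -0.05  1.01]
```

>>> {"method": "carry_out", "body": {"rows": [{"tx": 0, "ty": -0.05, "tz": 0.2, "yaw": 0}, {"tx": 0, "ty": 0, "tz": 0.3, "yaw": 0}, {"tx": 0, "ty": 0, "tz": 0.3, "yaw": 0}, {"tx": 0, "ty": 0, "tz": 0.2, "yaw": 0}, {"tx": 0, "ty": 0, "tz": 0.1, "yaw": 0}]}}

```text
time_s: 54.1
position: [0.4819, 0.3947, 0.151]
tool_rot: [[0.057, 0.998, -0.037], [0.994, -0.06, -0.091], [-0.093, -0.031, -0.995]]
ft_force: [-0.1, -0.2, 7.6]
grip_width: 0.0559
```

>>> {"method": "carry_out", "body": {"rows": [{"tx": 0, "ty": 0, "tz": 0.1, "yaw": 0}, {"tx": 0, "ty": 0, "tz": 0.1, "yaw": 0}]}}

```text
time_s: 54.3
position: [0.4826, 0.3948, 0.1511]
tool_rot: [[0.057, 0.998, -0.033], [0.994, -0.06, -0.089], [-0.091, -0.028, -0.995]]
ft_force: [-1.3, -1.0, 5.0]
grip_width: 0.0559
```

>>> {"method": "carry_out", "body": {"rows": [{"tx": 0, "ty": 0, "tz": 0, "yaw": 0}, {"tx": 0, "ty": 0, "tz": 0, "yaw": 0}, {"tx": 0, "ty": 0, "tz": 0, "yaw": 0}, {"tx": 0, "ty": 0, "tz": 0, "yaw": 0}, {"tx": 0, "ty": 0, "tz": 0, "yaw": 0}], "jaw": -1}}

```text
time_s: 54.8
position: [0.4825, 0.3948, 0.1507]
tool_rot: [[0.057, 0.998, -0.033], [0.994, -0.06, -0.089], [-0.091, -0.028, -0.995]]
ft_force: [0.5, -0.9, 0.1]
grip_width: 0.0854
```

>>> {"method": "carry_out", "body": {"rows": [{"tx": 0, "ty": 0, "tz": -1, "yaw": 0}, {"tx": 0, "ty": 0, "tz": -2, "yaw": 0}, {"tx": 0, "ty": 0, "tz": -2.5, "yaw": 0}, {"tx": 0, "ty": 0, "tz": -2.5, "yaw": 0}, {"tx": 0, "ty": 0, "tz": -2.5, "yaw": 0}, {"tx": 0, "ty": 0, "tz": -2, "yaw": 0}, {"tx": 0, "ty": 0, "tz": -1, "yaw": 0}, {"tx": 0, "ty": 0, "tz": 0, "yaw": 0}]}}

```text
time_s: 55.6
position: [0.4869, 0.4074, 0.2954]
tool_rot: [[0.057, 0.998, -0.031], [0.994, -0.06, -0.088], [-0.09, -0.026, -0.996]]
ft_force: [0.5, 0.1, 0.5]
grip_width: 0.0851
```

```bash
python3 - <<'E'
from chk import *
s=check(.160,'pics/w11.png');print(tool(s,(.578,-.172,.27)))
E
```

```text
[0.4869 0.4074 0.2954] [[0.057, 0.998, -0.031], [0.994, -0.06, -0.088], [-0.09, -0.026, -0.996]] [ 30.6  31.6  49.4  -3.5 103.1  33.3]
[-56.86  12.63   7.33]
```

View pics/w11.png

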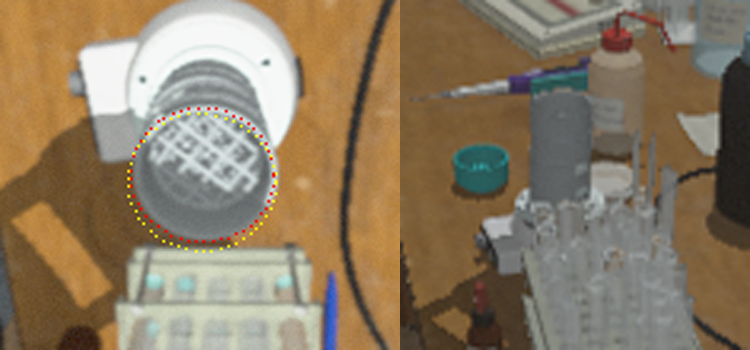

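Coarse sieve is home (red rim matches, straight column). Now the lid.

>>> {"method": "carry_out", "body": {"rows": [{"tx": -1.2, "ty": 0.25, "tz": 0.1, "yaw": 0}, {"tx": -2, "ty": 0.45, "tz": 0.2, "yaw": 0}, {"tx": -2.7, "ty": 0.6, "tz": 0.3, "yaw": 0}, {"tx": -2.7, "ty": 0.6, "tz": 0.3, "yaw": 0}, {"tx": -2.7, "ty": 0.6, "tz": 0.3, "yaw": 0}, {"tx": -2.7, "ty": 0.6, "tz": 0.3, "yaw": 0}, {"tx": -2.7, "ty": 0.6, "tz": 0.3, "yaw": 0}, {"tx": -2.7, "ty": 0.6, "tz": 0.3, "yaw": 0}, {"tx": -2.7, "ty": 0.6, "tz": 0.3, "yaw": 0}, {"tx": -2.7, "ty": 0.6, "tz": 0.3, "yaw": 0}, {"tx": -2.7, "ty": 0.6, "tz": 0.3, "yaw": 0}, {"tx": -2.7, "ty": 0.6, "tz": 0.3, "yaw": 0}]}}

```text
time_s: 56.9
position: [0.531, 0.0811, 0.2768]
tool_rot: [[0.054, 0.997, -0.053], [0.994, -0.059, -0.096], [-0.099, -0.047, -0.994]]
ft_force: [1.1, -0.6, -0.2]
grip_width: 0.0851
```

>>> {"method": "carry_out", "body": {"rows": [{"tx": -2.7, "ty": 0.6, "tz": 0.3, "yaw": 0}, {"tx": -2.7, "ty": 0.6, "tz": 0.3, "yaw": 0}, {"tx": -2.7, "ty": 0.6, "tz": 0.3, "yaw": 0}, {"tx": -2.7, "ty": 0.6, "tz": 0.3, "yaw": 0}, {"tx": -2.7, "ty": 0.6, "tz": 0.3, "yaw": 0}, {"tx": -2.7, "ty": 0.6, "tz": 0.3, "yaw": 0}, {"tx": -2.7, "ty": 0.6, "tz": 0.3, "yaw": 0}, {"tx": -2.3, "ty": 0.5, "tz": 0.2, "yaw": 0}, {"tx": -1.8, "ty": 0.4, "tz": 0.1, "yaw": 0}, {"tx": -1.2, "ty": 0.2, "tz": 0.1, "yaw": 0}, {"tx": -0.6, "ty": 0.1, "tz": 0, "yaw": 0}, {"tx": 0, "ty": 0, "tz": 0, "yaw": 0}]}}

```text
time_s: 58.1
position: [0.5605, -0.1912, 0.2646]
tool_rot: [[0.061, 0.996, -0.072], [0.993, -0.068, -0.092], [-0.096, -0.066, -0.993]]
ft_force: [0.5, 1.0, 0.6]
grip_width: 0.0855
```

```bash
python3 - <<'E'
from h import *
rim((.578,-.173),z=.013,name='pics/w12.png'); s=env.observe();print(s['tool_rot'].round(3).tolist(),s['q'].round(1))
E
```

```text
t 58.1 tcp [ 0.5605 -0.1912  0.2646] ctr [ 0.5765 -0.172 ] rms 0.00038 65 shift cm to tcp z=0.013 [ 4.43  3.12 24.7 ]
[[0.061, 0.996, -0.072], [0.994, -0.067, -0.092], [-0.096, -0.066, -0.993]] [-27.5  26.5  63.3  -6.6  91.5 -23.9]
```

>>> {"method": "carry_out", "body": {"rows": [{"tx": 0.6, "ty": 0.4, "tz": 1, "yaw": 0}, {"tx": 0.9, "ty": 0.6, "tz": 2, "yaw": 0}, {"tx": 0.9, "ty": 0.5, "tz": 2, "yaw": 0}, {"tx": 0.5, "ty": 0.2, "tz": 1, "yaw": 0}, {"tx": 0, "ty": 0, "tz": 0, "yaw": 0}]}}

```text
time_s: 58.65
position: [0.5755, -0.1627, 0.1974]
tool_rot: [[0.056, 0.996, -0.071], [0.994, -0.063, -0.091], [-0.095, -0.066, -0.993]]
ft_force: [-0.3, 1.1, 0.8]
grip_width: 0.0856
```

>>> {"method": "carry_out", "body": {"rows": [{"tx": 0, "ty": 0, "tz": 4, "yaw": 0}, {"tx": 0, "ty": 0, "tz": 4, "yaw": 0}, {"tx": 0, "ty": 0, "tz": 0, "yaw": 0}, {"tx": 0, "ty": 0, "tz": 0, "yaw": 0}, {"tx": 0, "ty": 0, "tz": -1, "yaw": 0}, {"tx": 0, "ty": 0, "tz": -2, "yaw": 0}, {"tx": 0, "ty": 0, "tz": -2, "yaw": 0}, {"tx": 0, "ty": 0, "tz": -2, "yaw": 0}, {"tx": 0, "ty": 0, "tz": -1, "yaw": 0}, {"tx": 0, "ty": 0, "tz": 0, "yaw": 0}]}}

```text
time_s: 59.65
position: [0.5803, -0.1619, 0.2185]
tool_rot: [[0.055, 0.997, -0.046], [0.993, -0.06, -0.103], [-0.105, -0.04, -0.994]]
ft_force: [0.7, -0.6, 0.5]
grip_width: 0.0855
```

```bash
python3 - <<'E'
from h import *
rim((.5765,-.172),z=.013); s=env.observe();print(s['tool_rot'].round(3).tolist(),s['q'].round(1))
E
```

```text
t 59.65 tcp [ 0.5803 -0.1619  0.2185] ctr [ 0.5766 -0.1718] rms 0.00039 69 shift cm to tcp z=0.013 [ 1.16  0.5  20.54]
[[0.055, 0.997, -0.047], [0.993, -0.06, -0.103], [-0.105, -0.041, -0.994]] [-24.2  28.7  67.3  -6.5  84.1 -20.2]
```

>>> {"method": "carry_out", "body": {"rows": [{"tx": 0, "ty": 0, "tz": 0, "yaw": 0.1}, {"tx": 0, "ty": 0, "tz": 0, "yaw": 0.15}, {"tx": 0, "ty": 0, "tz": 0, "yaw": 0.12}, {"tx": 0, "ty": 0, "tz": 0, "yaw": 0}, {"tx": 0, "ty": 0, "tz": 0, "yaw": 0}], "jaw": -0.1}}

```text
time_s: 60.2
position: [0.579, -0.1615, 0.2155]
tool_rot: [[0.42, 0.906, -0.051], [0.901, -0.423, -0.101], [-0.113, -0.004, -0.994]]
ft_force: [-0.5, 0.3, 0.3]
grip_width: 0.0471
```

```bash
python3 - <<'E'
from h import *
rim((.5765,-.172),z=.013,name='pics/w13.png');s=env.observe();print(s['position'].round(4),s['grip_width'],s['tool_rot'].round(3).tolist(),tool(s,[.5766,-.1719,.029]))
E
```

```text
t 60.2 tcp [ 0.579  -0.1615  0.2155] ctr [ 0.5769 -0.1716] rms 0.00038 70 shift cm to tcp z=0.013 [ 1.29  0.32 20.24]
[ 0.579  -0.1615  0.2155] 0.0468714318946757 [[0.42, 0.906, -0.051], [0.9, -0.423, -0.101], [-0.113, -0.004, -0.994]] [ 1.07  0.3  18.64]
```

>>> {"method": "carry_out", "body": {"rows": [{"tx": 0.3, "ty": 0.1, "tz": 1, "yaw": 0}, {"tx": 0.4, "ty": 0.1, "tz": 1.6, "yaw": 0}, {"tx": 0.2, "ty": 0, "tz": 2, "yaw": 0}, {"tx": 0, "ty": 0, "tz": 2, "yaw": 0}, {"tx": 0, "ty": 0, "tz": 2, "yaw": 0}, {"tx": 0, "ty": 0, "tz": 1.8, "yaw": 0}, {"tx": 0, "ty": 0, "tz": 1.4, "yaw": 0}, {"tx": 0, "ty": 0, "tz": 0.8, "yaw": 0}, {"tx": 0, "ty": 0, "tz": 0.3, "yaw": 0}, {"tx": 0, "ty": 0, "tz": 0, "yaw": 0}]}}

```text
time_s: 61.25
position: [0.5769, -0.1658, 0.075]
tool_rot: [[0.406, 0.912, -0.055], [0.907, -0.41, -0.098], [-0.112, -0.01, -0.994]]
ft_force: [-0.1, -0.4, -0.2]
grip_width: 0.047
```

```bash
python3 - <<'E'
from h import *
s=env.observe();print(s['position'].round(4),s['tool_rot'].round(3).tolist(),tool(s,[.5767,-.1719,.029]))
E
```

```text
[ 0.5769 -0.1658  0.075 ] [[0.406, 0.912, -0.055], [0.907, -0.41, -0.098], [-0.112, -0.01, -0.994]] [-0.04  0.28  4.64]
```

>>> {"method": "carry_out", "body": {"rows": [{"tx": 0, "ty": 0.15, "tz": 0.3, "yaw": 0}, {"tx": 0, "ty": 0.1, "tz": 0.7, "yaw": 0}, {"tx": 0, "ty": 0, "tz": 0.9, "yaw": 0}, {"tx": 0, "ty": 0, "tz": 0.9, "yaw": 0}, {"tx": 0, "ty": 0, "tz": 0.8, "yaw": 0}, {"tx": 0, "ty": 0, "tz": 0.4, "yaw": 0}, {"tx": 0, "ty": 0, "tz": 0.2, "yaw": 0}, {"tx": 0, "ty": 0, "tz": 0, "yaw": 0}]}}

```text
time_s: 62.05
position: [0.5777, -0.1716, 0.0308]
tool_rot: [[0.405, 0.913, -0.053], [0.907, -0.409, -0.099], [-0.112, -0.008, -0.994]]
ft_force: [-0.0, 0.3, 0.4]
grip_width: 0.0472
```

```bash
python3 - <<'E'
from h import *
s=env.observe();print(s['position'].round(4),s['tool_rot'].round(3).tolist(),tool(s,[.5767,-.1719,.029]))
E
```

```text
[ 0.5777 -0.1716  0.0308] [[0.405, 0.913, -0.053], [0.907, -0.409, -0.099], [-0.112, -0.008, -0.994]] [-0.05 -0.08  0.19]
```

>>> {"method": "carry_out", "body": {"rows": [{"tx": -0.05, "ty": -0.05, "tz": 0.15, "yaw": 0}, {"tx": 0, "ty": 0, "tz": 0, "yaw": 0}]}}

```text
time_s: 62.25
position: [0.5771, -0.172, 0.0296]
tool_rot: [[0.405, 0.913, -0.052], [0.907, -0.409, -0.099], [-0.112, -0.007, -0.994]]
ft_force: [-0.6, 0.1, -0.2]
grip_width: 0.0471
```

>>> {"method": "carry_out", "body": {"rows": [{"tx": 0, "ty": 0, "tz": 0, "yaw": 0}, {"tx": 0, "ty": 0, "tz": 0, "yaw": 0}, {"tx": 0, "ty": 0, "tz": 0, "yaw": 0}, {"tx": 0, "ty": 0, "tz": 0, "yaw": 0}, {"tx": 0, "ty": 0, "tz": 0, "yaw": 0}, {"tx": 0, "ty": 0, "tz": 0, "yaw": 0}], "jaw": 1, "squeeze": 40}}

```text
time_s: 62.85
position: [0.5773, -0.1721, 0.0302]
tool_rot: [[0.405, 0.913, -0.051], [0.907, -0.409, -0.1], [-0.112, -0.006, -0.994]]
ft_force: [-0.4, -0.2, 0.0]
grip_width: 0.0179
```

>>> {"method": "carry_out", "body": {"rows": [{"tx": 0, "ty": 0, "tz": -1, "yaw": 0}, {"tx": 0, "ty": 0, "tz": -2, "yaw": 0}, {"tx": 0, "ty": 0, "tz": -2.5, "yaw": 0}, {"tx": 0, "ty": 0, "tz": -2.5, "yaw": 0}, {"tx": 0, "ty": 0, "tz": -2.5, "yaw": 0}, {"tx": 0, "ty": 0, "tz": -2.5, "yaw": 0}, {"tx": 0, "ty": 0, "tz": -2.5, "yaw": 0}, {"tx": 0, "ty": 0, "tz": -2.5, "yaw": 0}, {"tx": 0, "ty": 0, "tz": -2.5, "yaw": 0}, {"tx": 0, "ty": 0, "tz": -2.5, "yaw": 0}, {"tx": 0, "ty": 0, "tz": -1.5, "yaw": 0}, {"tx": 0, "ty": 0, "tz": 0, "yaw": 0}]}}

```text
time_s: 64.05
position: [0.5888, -0.1449, 0.2911]
tool_rot: [[0.405, 0.913, -0.049], [0.908, -0.408, -0.099], [-0.111, -0.004, -0.994]]
ft_force: [0.0, -0.8, -1.1]
grip_width: 0.0178
```

```bash
python3 - <<'E'
from h import *
s=env.observe();print(s['position'].round(4),s['tool_rot'].round(3).tolist(),tool(s,[.481,.3945,.275]))
E
```

```text
[ 0.5888 -0.1449  0.2911] [[0.405, 0.913, -0.049], [0.908, -0.408, -0.099], [-0.111, -0.004, -0.994]] [ 44.76 -31.85  -3.23]
```

>>> {"method": "carry_out", "body": {"rows": [{"tx": 1, "ty": -0.7, "tz": -0.1, "yaw": 0}, {"tx": 1.65, "ty": -1.2, "tz": -0.15, "yaw": 0}, {"tx": 2.2, "ty": -1.56, "tz": -0.2, "yaw": 0}, {"tx": 2.2, "ty": -1.56, "tz": -0.2, "yaw": 0}, {"tx": 2.2, "ty": -1.56, "tz": -0.2, "yaw": 0}, {"tx": 2.2, "ty": -1.56, "tz": -0.2, "yaw": 0}, {"tx": 2.2, "ty": -1.56, "tz": -0.2, "yaw": 0}, {"tx": 2.2, "ty": -1.56, "tz": -0.2, "yaw": 0}, {"tx": 2.2, "ty": -1.56, "tz": -0.2, "yaw": 0}, {"tx": 2.2, "ty": -1.56, "tz": -0.2, "yaw": 0}, {"tx": 2.2, "ty": -1.56, "tz": -0.2, "yaw": 0}, {"tx": 2.2, "ty": -1.56, "tz": -0.2, "yaw": 0}]}}

```text
time_s: 65.25
position: [0.5186, 0.1687, 0.2757]
tool_rot: [[0.405, 0.911, -0.072], [0.907, -0.411, -0.095], [-0.116, -0.027, -0.993]]
ft_force: [1.2, 0.1, -0.7]
grip_width: 0.0178
```

>>> {"method": "carry_out", "body": {"rows": [{"tx": 2.2, "ty": -1.56, "tz": -0.2, "yaw": 0}, {"tx": 2.2, "ty": -1.56, "tz": -0.2, "yaw": 0}, {"tx": 2.2, "ty": -1.56, "tz": -0.2, "yaw": 0}, {"tx": 2.2, "ty": -1.56, "tz": -0.2, "yaw": 0}, {"tx": 2.2, "ty": -1.56, "tz": -0.2, "yaw": 0}, {"tx": 1.9, "ty": -1.3, "tz": -0.2, "yaw": 0}, {"tx": 1.4, "ty": -1, "tz": -0.1, "yaw": 0}, {"tx": 0.9, "ty": -0.6, "tz": 0, "yaw": 0}, {"tx": 0.5, "ty": -0.3, "tz": 0, "yaw": 0}, {"tx": 0, "ty": 0, "tz": 0, "yaw": 0}]}}

```text
time_s: 66.25
position: [0.4695, 0.3708, 0.2628]
tool_rot: [[0.397, 0.913, -0.091], [0.909, -0.405, -0.102], [-0.13, -0.042, -0.991]]
ft_force: [0.3, -0.0, -0.4]
grip_width: 0.0179
```

```bash
python3 - <<'E'
from h import *
s=env.observe();print(s['position'].round(4),s['grip_width'],s['tool_rot'].round(3).tolist(),tool(s,[.481,.3945,.21]))
E
```

```text
[0.4695 0.3708 0.2628] 0.017933561488582033 [[0.397, 0.913, -0.091], [0.909, -0.405, -0.102], [-0.13, -0.042, -0.991]] [3.3  0.31 4.88]
```

>>> {"method": "carry_out", "body": {"rows": [{"tx": 0.6, "ty": 0, "tz": 0.4, "yaw": 0}, {"tx": 0.9, "ty": 0.1, "tz": 0.8, "yaw": 0}, {"tx": 0.8, "ty": 0.1, "tz": 1, "yaw": 0}, {"tx": 0.5, "ty": 0.1, "tz": 1, "yaw": 0}, {"tx": 0.2, "ty": 0, "tz": 0.8, "yaw": 0}, {"tx": 0, "ty": 0, "tz": 0.4, "yaw": 0}, {"tx": 0, "ty": 0, "tz": 0, "yaw": 0}]}}

```text
time_s: 66.95
position: [0.4819, 0.3917, 0.2092]
tool_rot: [[0.399, 0.912, -0.094], [0.907, -0.408, -0.104], [-0.133, -0.044, -0.99]]
ft_force: [-0.1, -0.4, -1.6]
grip_width: 0.018
```

```bash
python3 - <<'E'
from h import *
s=env.observe();print(s['position'].round(4),s['tool_rot'].round(3).tolist(),tool(s,[.482,.3945,.182]))
E
```

```text
[0.4819 0.3917 0.2092] [[0.399, 0.912, -0.094], [0.907, -0.408, -0.104], [-0.133, -0.044, -0.99]] [0.62 0.02 2.66]
```

>>> {"method": "carry_out", "body": {"rows": [{"tx": 0.3, "ty": 0, "tz": 0.2, "yaw": 0}, {"tx": 0.25, "ty": 0, "tz": 0.4, "yaw": 0}, {"tx": 0, "ty": 0, "tz": 0.4, "yaw": 0}, {"tx": 0, "ty": 0, "tz": 0.4, "yaw": 0}, {"tx": 0, "ty": 0, "tz": 0.2, "yaw": 0}, {"tx": 0, "ty": 0, "tz": 0, "yaw": 0}]}}

```text
time_s: 67.55
position: [0.4827, 0.3953, 0.1923]
tool_rot: [[0.4, 0.912, -0.093], [0.907, -0.408, -0.103], [-0.132, -0.043, -0.99]]
ft_force: [0.2, 0.2, -1.3]
grip_width: 0.0177
```

```bash
python3 - <<'E'
from h import *
s=env.observe();print(s['position'].round(4),s['tool_rot'][:,2].round(3),tool(s,[.482,.3945,.182]))
E
```

```text
[0.4827 0.3953 0.1923] [-0.093 -0.103 -0.99 ] [0.04 0.01 1.04]
```

>>> {"method": "carry_out", "body": {"rows": [{"tx": 0, "ty": 0, "tz": 0.3, "yaw": 0}, {"tx": 0, "ty": 0, "tz": 0.3, "yaw": 0}, {"tx": 0, "ty": 0, "tz": 0.2, "yaw": 0}, {"tx": 0, "ty": 0, "tz": 0.2, "yaw": 0}, {"tx": 0, "ty": 0, "tz": 0.1, "yaw": 0}]}}

```text
time_s: 68.05
position: [0.4824, 0.3941, 0.1822]
tool_rot: [[0.401, 0.912, -0.089], [0.907, -0.408, -0.102], [-0.129, -0.04, -0.991]]
ft_force: [-0.4, -0.1, 6.4]
grip_width: 0.018
```

>>> {"method": "carry_out", "body": {"rows": [{"tx": 0, "ty": 0, "tz": 0.1, "yaw": 0}, {"tx": 0, "ty": 0, "tz": 0.1, "yaw": 0}]}}

```text
time_s: 68.25
position: [0.4829, 0.3942, 0.1823]
tool_rot: [[0.401, 0.912, -0.085], [0.907, -0.408, -0.1], [-0.126, -0.037, -0.991]]
ft_force: [-1.7, -0.5, 5.0]
grip_width: 0.018
```

Home height reached (expected 0.182). I'll release, rise and check.

>>> {"method": "carry_out", "body": {"rows": [{"tx": 0, "ty": 0, "tz": 0, "yaw": 0}, {"tx": 0, "ty": 0, "tz": 0, "yaw": 0}, {"tx": 0, "ty": 0, "tz": 0, "yaw": 0}, {"tx": 0, "ty": 0, "tz": 0, "yaw": 0}, {"tx": 0, "ty": 0, "tz": 0, "yaw": 0}], "jaw": -1}}

```text
time_s: 68.75
position: [0.4828, 0.3942, 0.182]
tool_rot: [[0.401, 0.912, -0.086], [0.907, -0.408, -0.1], [-0.126, -0.038, -0.991]]
ft_force: [0.1, 0.1, -0.3]
grip_width: 0.0853
```

>>> {"method": "carry_out", "body": {"rows": [{"tx": 0, "ty": 0, "tz": -1, "yaw": 0}, {"tx": 0, "ty": 0, "tz": -2, "yaw": 0}, {"tx": 0, "ty": 0, "tz": -2.5, "yaw": 0}, {"tx": 0, "ty": 0, "tz": -2.5, "yaw": 0}, {"tx": 0, "ty": 0, "tz": -2, "yaw": 0}, {"tx": 0, "ty": 0, "tz": -1, "yaw": 0}, {"tx": 0, "ty": 0, "tz": 0, "yaw": 0}, {"tx": 0, "ty": 0, "tz": 0, "yaw": 0}]}}

```text
time_s: 69.55
position: [0.4924, 0.4057, 0.2993]
tool_rot: [[0.401, 0.912, -0.084], [0.908, -0.408, -0.099], [-0.125, -0.037, -0.992]]
ft_force: [0.4, -0.1, -0.1]
grip_width: 0.0852
```

```bash
python3 - <<'E'
from chk import *
check(.165,'pics/w14.png')
E
```

```text
[0.4924 0.4057 0.2993] [[0.401, 0.912, -0.084], [0.908, -0.408, -0.099], [-0.125, -0.037, -0.992]] [ 29.9  33.4  45.8  -2.6 107.9  53.2]
```

View pics/w14.png

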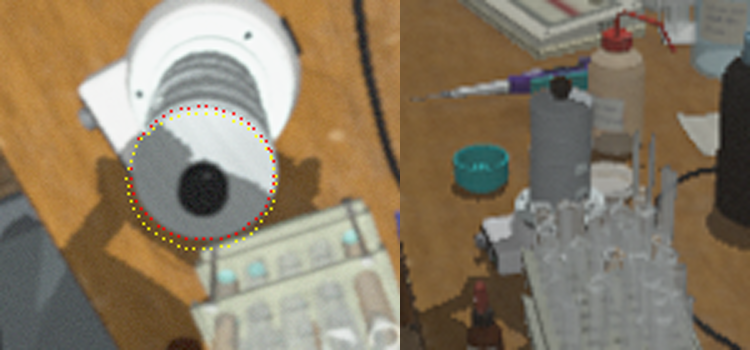

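The lid disc matches the predicted home circle, and the column stands straight with the gripper clear. I'm handing in.

```bash
python3 -c "
from rig import env
print(env.close_job())"
```

```text
the job is handed in; nothing more can be done
None
```

The sieve column is built on the shaker and the job is handed in at about 70 s of the 122 s allowed. From the bottom up it is pan, fine, medium, coarse, lid.

**Seating checks:**
- Each part met firm contact within about 1 mm of its nested height, at 5 to 14 N.
- After each of the three sieves and the lid, the wrist view showed the rim or disc on the predicted home circle.
- The pan was judged by eye, because the automatic fit had picked up the shaker's outline instead of the rim.
- The last pictures show a straight column with the lid flush and the gripper clear.

**What did not go cleanly:**
- The first move was refused because its rows were incomplete.
- Fast moves made the tool lean by up to about 9°. I slowed down, partly worked the lean out, and turned the jaws so they gripped level. Parts were lowered up to about 2.5° off upright, and I saw no sign that they did not settle flat.

The dish, stopper, dropper bottle and turquoise sieve were not touched as far as I could see. I did not measure the stopper again at the end.

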